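# Make up the bench kit and the grower's kit at the pod-sorting table

## Robot

A 6-joint arm with a two-finger parallel gripper is mounted at the origin on the work surface. World frame = base frame: x ahead of the robot, y to its left, z up, the work surface at z = 0. Lengths are in m, angles in rad, forces in N, time in s.
With the tool pointing down it reaches from about 0.3 to 0.875 m from the base axis. Payload 6.4 kg.
Tool frame: the origin (TCP) lies at the very end of the fingers, on their centre line; the grasp point (between the pads) lies 19 mm behind it (ctrl.tcp_to_grasp is the distance from the TCP to the grasp point, in m); z points along the fingers, y is the direction in which the jaws open and shut (so a half turn about z gives the same grasp; the last joint's range is limited). The gripper opens to 85 mm and grips with 20 to 120 N. Pads are 22 mm wide; open, the fingers measure 114 mm over their backs; the gripper's body (76 mm by 85 mm) begins 54 mm behind the grasp point. The pads swing forward as they close: fully open they stand 13 mm farther back than shut.
Start: joints at [-1.551, 0.181, 1.607, -0, 1.354, -0.206], TCP at [0.129, -0.56, 0.231] pointing down, gripper open.
Joint ranges: [-2.99, 2.99], [-0.89, 2.07], [0.3, 2.58], [-1.14, 4.28], [0, 2.63], [-3.12, 3.12]. Speed limits (rad/s): [2.57, 2.57, 3.01, 3.14, 3.14, 3.14].

## Interface

Orientations are given as a unit quaternion [w, x, y, z].
In Python, from bench import ctrl gives the robot as it stands. The module is installed in compiled form; this text tells all that it offers.
- The arm moves only by the tool drive_tool, never from a script. Its argument "deltas" is a list of rows, each an object with "slide": the shift along the tool's x, y, z as a fraction of full scale, a list of three; "delta_rot": the turn, a rotation vector about the tool's x, y, z as a fraction of full scale, a list of three; "hand": the opening, from 0 (shut) to 1 (fully open). In form: [{"slide": [tx, ty, tz], "delta_rot": [wx, wy, wz], "hand": hand}, ...]. A call has exactly 5 rows; each row shifts and turns the commanded pose from where the row before left it, along the tool's axes as they then stand; what a row does not reach is not made up. Full scale, the value 1, is 50 mm for a shift and 180 degrees for a turn. A row lasts 1/8 s, in which the tool goes at most 62.5 mm and 10.7 degrees, less where a joint would pass 70% of its speed; a pose out of reach is approached as far as the arm can. A call with a number of a shift or a turn outside -1 to 1 is refused whole. A call with a gripper value outside its range is refused whole. The fingers move at their own pace and stop on an object; the grip force is fixed at half the most. Time passes only in rows, so rows that do not move let the fingers close, or fill a call up. It gives the time, the measured TCP pose, the force and the opening at its end, in the units of the state.
- ctrl.get_obs(): the state, without advancing time (a new reading comes with each control period).
- ctrl.camera(name): name is "scene" or "top"; returns a dict with "frame" (400x640x3 uint8, red, green, blue), "mtx" (3x3 intrinsics, pixels), "R" (3x3) and "t" (3): a world point X has camera coordinates R X + t. Camera axes: x right, y down, z forward; pixel columns grow to the right and rows downward; lengths in m; the calibration is good to about 2 mm. A picture is of the moment at which its call begins. There is no depth.
- ctrl.hand_in(): hands the job in, once; it reports no verdict.
The state is a dict: "time_s": time; "q": joint angles; "dq": joint speeds; "joint_efforts": joint torques, N m; "eef_pos": TCP position; "eef_rot": TCP orientation; "wrist_force": force on the tool from outside, world axes, zero at the start; "torque": the same for the moment, N m; "opening": opening from 0.0 (shut) to 1.0 (fully open).
Only numpy, scipy, OpenCV 4.12 (cv2) and the standard library are available. Lean on these libraries where they do the work, as an engineer would, in place of code of your own. Each camera call takes 0.05 s, during which the arm holds its last target.

## Task

Make up two sample kits from the things laid out on the sorting table. The bench kit goes in the larger tray: the long pod lying lengthwise in the wide long recess, the folding knife lying flat and lengthwise in the narrow long recess and the jar standing in the round recess; the grower's kit goes in the smaller tray: the short pod lying lengthwise in the oblong recess and the roll of tape flat in the round one. Set each thing down in its recess without dropping it, and do not shift the flask, the mug or the bundle of sticks.

Things in the scene. Friction and masses are not known exactly. Their poses are not given: they have to be found in the camera images.
- long_pod: the longer of the two loose green ribbed seed pods on the table: 104 mm long, 38 mm thick over its middle 60 mm, tapering to both ends, about 45 g. Origin on its axis at mid-length, 19 mm above what it lies on; x axis along the pod. It does not roll by itself. (The heaps of pods in the big crates at the table's ends are not part of the job.)
- short_pod: the shorter loose green ribbed seed pod: 62 mm long, 26 mm thick (full thickness over the middle 36 mm), about 18 g. Origin on its axis at mid-length, 13 mm above what it lies on; x axis along the pod. It does not roll by itself.
- knife: a closed folding knife with wooden sides and steel ends, lying flat: a bar 100 x 22 mm, 18 mm high, about 85 g. Origin at the centre of its underside; x axis along the knife, z up.
- jar: a glass jar with a steel screw lid, standing: 52 mm diameter (lid and body alike), 56 mm high with the lid, about 110 g. Origin at the centre of its underside, z up.
- tape: a roll of cream paper tape, lying flat: outside 62 mm diameter, hole 27 mm, 24 mm high, about 60 g. Origin at the centre of its underside, z up.
- large_tray: larger grey kit tray, does not move: 150 (its x) x 230 mm (its y), 9 high. Origin: centre of underside, z up. Three recesses 6 mm deep, floors 3 mm above the underside, sizes as x by y: wide long one (long pod) 56 x 122, centre x +35, y -42; narrow long one (knife) 40 x 118, centre x -44, y -42; round one (jar) 70 diameter, centre x 0, y +68.
- small_tray: smaller grey kit tray, does not move: 106 (its x) x 196 mm (its y), 9 high. Origin: centre of underside, z up. Two recesses 6 mm deep, floors 3 mm above the underside: oblong one (short pod) 44 (x) by 80 (y), centre x 0, y -46; round one (roll of tape) 80 diameter, centre x 0, y +46.
- flask: bystander: a white drinking flask with a black cap, standing, 65 mm diameter, 225 mm high. Origin at the centre of its underside.
- mug: bystander: a white mug, 80 mm diameter at the rim, 85 mm high, handle to its +y side. Origin at the centre of its underside.
- sticks: bystander: a flat bundle of thin yellow plant sticks lying beyond the trays, 260 x 45 mm, 21 mm high. Origin at the centre of its underside, x axis along the sticks.
Mind the look-alikes: they are no part of the job. What is shaped like the tape but red is not meant. Leave any yellow look-alike of the short_pod alone.

How it is judged:
At the end, for the whole second after the job is handed in: All five in their recesses (long pod, knife, jar: larger tray; short pod, tape: smaller): within 12 mm of the recess centre along both tray axes, on its floor (height within 3.5 mm), pods and knife within 0.5 rad of its length, knife, tape and jar level within 0.1 rad, at rest (x of long_pod in the frame of large_tray between 0.023 and 0.047 m and y of long_pod in the frame of large_tray between -0.054 and -0.03 m and z of long_pod in the frame of large_tray between 0.0185 and 0.0255 m and linear speed of each of long_pod, knife, jar, short_pod, tape below 0.01 m/s and angular speed of each of long_pod, knife, jar, short_pod, tape below 0.1 rad/s and angle between the x axis of each of long_pod, knife and the y axis of large_tray, either way round below 0.5 rad and x of knife in the frame of large_tray between -0.056 and -0.032 m and y of knife in the frame of large_tray between -0.054 and -0.03 m and z of knife in the frame of large_tray between -0.0005 and 0.0065 m and angle between the z axis of knife and the z axis of large_tray, either way round below 0.1 rad and x of jar in the frame of large_tray between -0.012 and 0.012 m and y of jar in the frame of large_tray between 0.056 and 0.08 m and z of jar in the frame of large_tray between -0.0005 and 0.0065 m and angle between jar's own z axis and vertical below 0.1 rad and x of short_pod in the frame of small_tray between -0.012 and 0.012 m and y of short_pod in the frame of small_tray between -0.058 and -0.034 m and z of short_pod in the frame of small_tray between 0.0125 and 0.0195 m and angle between the x axis of short_pod and the y axis of small_tray, either way round below 0.5 rad and x of tape in the frame of small_tray between -0.012 and 0.012 m and y of tape in the frame of small_tray between 0.034 and 0.058 m and z of tape in the frame of small_tray between -0.0005 and 0.0065 m and angle between the z axis of tape and the z axis of small_tray, either way round below 0.1 rad); the robot touches nothing.
It fails at once if one of the five things is dropped or knocked: it moves faster than 0.6 m/s while the fingers do not touch it ((linear speed of long_pod above 0.6 m/s and contact force between long_pod and the fingers below 0.05 N) or (linear speed of short_pod above 0.6 m/s and contact force between short_pod and the fingers below 0.05 N) or (linear speed of knife above 0.6 m/s and contact force between knife and the fingers below 0.05 N) or (linear speed of jar above 0.6 m/s and contact force between jar and the fingers below 0.05 N) or (linear speed of tape above 0.6 m/s and contact force between tape and the fingers below 0.05 N)).
It fails at once if the flask is moved by more than 25 mm or tipped (distance of flask from where it was at the start of the episode above 0.025 m or angle between flask's own z axis and vertical above 0.25 rad).
It fails at once if the mug is moved by more than 25 mm or tipped (distance of mug from where it was at the start of the episode above 0.025 m or angle between mug's own z axis and vertical above 0.25 rad).
It fails at once if the bundle of sticks is moved by more than 25 mm or tipped (distance of sticks from where it was at the start of the episode above 0.025 m or angle between sticks's own z axis and vertical above 0.25 rad).
It also fails if it takes over 128 s, if anything falls off the work surface, if the arm or the gripper's body presses on something with over 40 N, if the wrist force passes 120 N, or if a joint passes its speed limit or range.

## Working session

There is one attempt and no reset: what is moved stays moved. The work goes in short steps, Python scripts to look and compute and a tool call to move; the robot and the scene stay as the last step left them, time stands still between calls to the robot, and variables do not carry over. Pictures are saved under pics/ and viewed, and the job is handed in when it is done.

Besides the shell and the picture viewer there is one more tool, called after "Call:" by a JSON object that holds its "method" and its "body", one argument or row to a line. drive_tool: Moves the arm, as the interface text tells. Its arguments: {"type":"object","properties":{"deltas":{"type":"array","items":{"type":"object","properties":{"slide":{"type":"array","items":{"type":"number"}},"delta_rot":{"type":"array","items":{"type":"number"}},"hand":{"type":"number"}}}}},"required":["deltas"]}

```bash
mkdir -p pics; python3 - <<'E'
from bench import ctrl
import cv2,pickle
o=ctrl.get_obs();print(o)
for n in("scene","top"):
    c=ctrl.camera(n);cv2.imwrite(f"pics/{n}0.png",c["frame"][:,:,::-1]);pickle.dump(c,open(f"{n}0.pkl","wb"));print(n,c["mtx"],c["R"],c["t"])
E
```

```text
{'time_s': 0.0, 'q': array([-1.55127352e+00,  1.81576691e-01,  1.60802612e+00, -8.11922959e-06,
        1.35377143e+00, -2.06282327e-01]), 'dq': array([-0.00038   , -0.00168225,  0.00106878,  0.00013714, -0.00057659,
        0.00051162]), 'joint_efforts': array([ 9.42825827e-04, -4.44873512e+01, -3.51330972e+01, -1.07788396e-04,
        9.01954772e-03,  2.18284561e-05]), 'eef_pos': array([ 0.12875075, -0.55982938,  0.23035535]), 'eef_rot': array([-8.87279487e-04,  9.93632780e-01,  1.12663684e-01,  7.91146630e-05]), 'wrist_force': array([-0.03782475, -0.47586051,  0.00930623]), 'torque': array([-0.00764776, -0.01014071, -0.0075089 ]), 'opening': 0.9989156459655856}
scene [[513.1148486    0.         321.68487998]
 [  0.         513.1148486  194.28589521]
 [  0.           0.           1.        ]] [[-0.67194292  0.74049203 -0.01281682]
 [ 0.61338564  0.54673819 -0.56994333]
 [-0.41503104 -0.39083104 -0.82158404]] [ 0.37215533 -0.3070667   1.93790547]
top [[377.67306674   0.         324.21002137]
 [  0.         377.67306674 202.80298218]
 [  0.           0.           1.        ]] [[ 0.01526897 -0.99979203  0.01351906]
 [-0.98183938 -0.01754909 -0.18890066]
 [ 0.18909862 -0.01038923 -0.98190314]] [-0.0214844   0.55109949  1.06216024]
```

View pics/scene0.png

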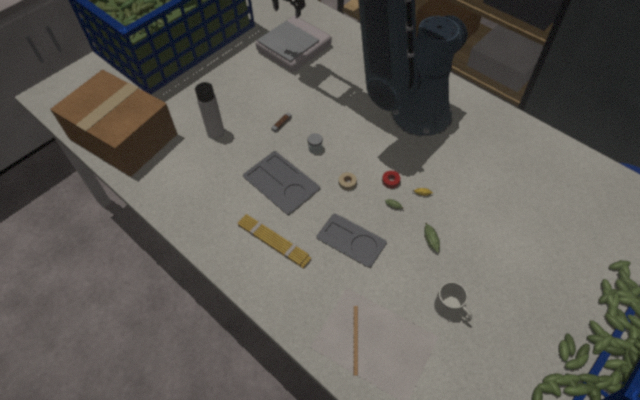

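View pics/top0.png

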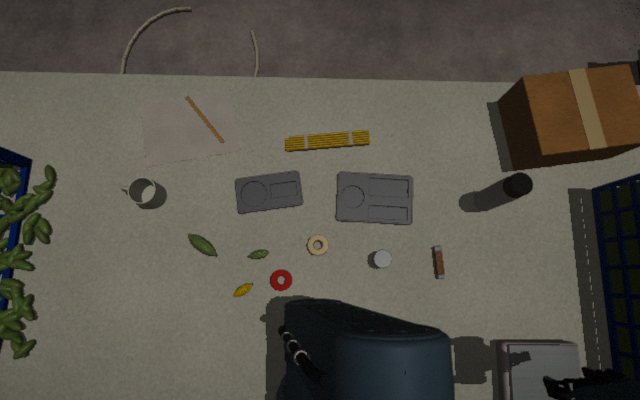

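The top view shows everything: trays near (268,192) and (374,198), long pod (202,245), short pod (258,254), tape (317,245), jar (381,259), knife (438,262). I'll enlarge it to read the positions.

```bash
cat > h.py <<'E'
import numpy as np,cv2,pickle
def ray(c,u,v,z):
    K,R,t=c["mtx"],c["R"],c["t"]
    d=R.T@np.linalg.inv(K)@np.array([u,v,1.]);o=-R.T@t
    return o+d*(z-o[2])/d[2]
def proj(c,X):
    x=c["R"]@np.array(X,float)+c["t"];p=c["mtx"]@x;return p[:2]/p[2]
def crop(c,u0,v0,w,h,s,fn):
    im=c["frame"][v0:v0+h,u0:u0+w,::-1];im=(255*(im/255.)**.6).astype(np.uint8)
    im=cv2.resize(im,None,fx=s,fy=s,interpolation=cv2.INTER_CUBIC)
    for k in range(0,w,10): cv2.putText(im,str(u0+k),(k*s,8),0,.3,(255,255,0),1);cv2.line(im,(k*s,10),(k*s,14),(255,255,0),1)
    for k in range(0,h,10): cv2.putText(im,str(v0+k),(0,k*s+4),0,.3,(255,255,0),1)
    cv2.imwrite(fn,im)
E
python3 - <<'E'
from h import *
c=pickle.load(open("top0.pkl","rb"))
crop(c,180,160,130,100,6,"pics/a.png");crop(c,300,160,130,100,6,"pics/b.png");crop(c,300,220,160,75,5,"pics/c.png");crop(c,180,220,120,75,6,"pics/d.png")
E
```

```text
(no output)
```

View pics/a.png

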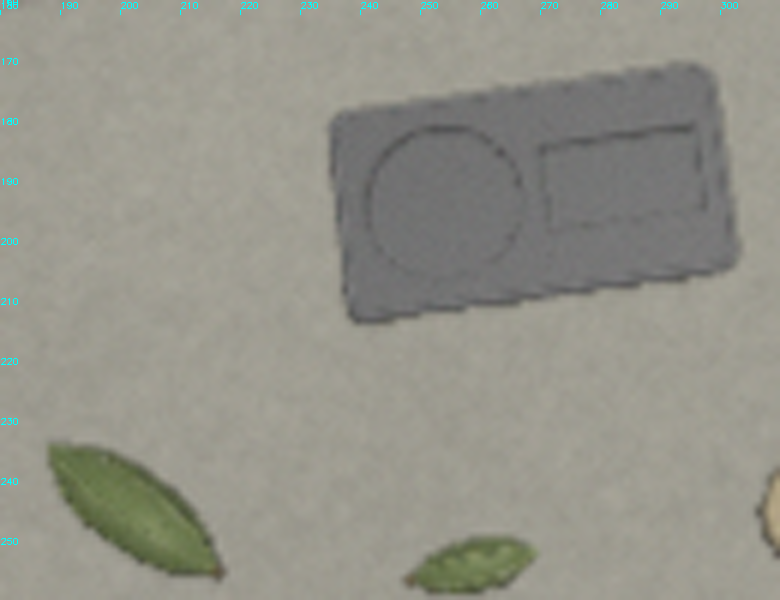

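View pics/b.png

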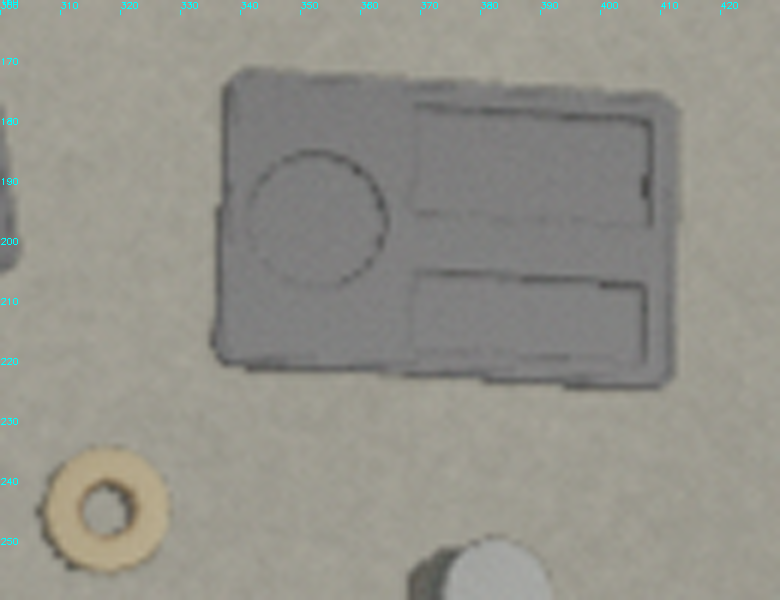

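View pics/c.png

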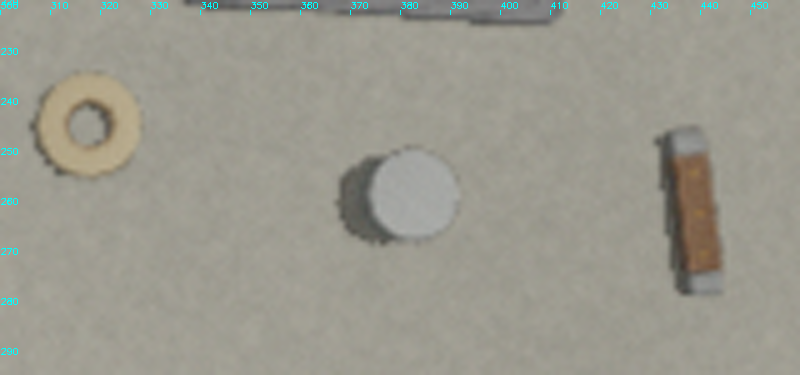

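View pics/d.png

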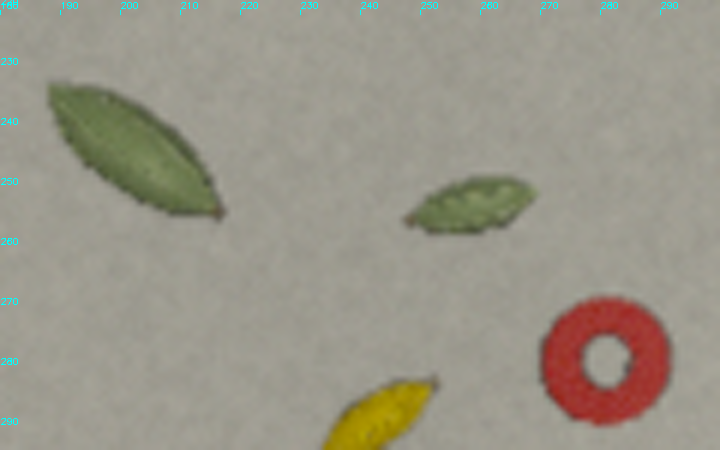

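```bash
cat > m.py <<'E'
from h import *
from scipy.optimize import least_squares
c=pickle.load(open("top0.pkl","rb"))
A=lambda x,y:(180+x/6-.4,160+y/6-.4); B=lambda x,y:(300+x/6-.4,160+y/6-.4)
C=lambda x,y:(300+x/5-.4,220+y/5-.4); D=lambda x,y:(180+x/6-.4,220+y/6-.4)
def fit(pts):
    def T(p,q): 
        s,co=np.sin(p[2]),np.cos(p[2]);return [p[0]+co*q[0]-s*q[1],p[1]+s*q[0]+co*q[1],.009]
    f=lambda p:np.concatenate([proj(c,T(p,q))-u for u,q in pts])
    r=least_squares(f,[.6,0,0]);print(r.x.round(4),r.fun.reshape(-1,2).round(1).tolist());return r.x
def rect(M,cx,cy,w,h,px): # px TL,TR,BR,BL
    return list(zip([M(*p) for p in px],[(cx+w/2,cy+h/2),(cx+w/2,cy-h/2),(cx-w/2,cy-h/2),(cx-w/2,cy+h/2)]))
small=fit(rect(A,0,-.046,.044,.080,[(540,148),(696,127),(706,210),(550,229)])+[(A(445.5,201),(0,.046))])
large=fit(rect(B,.035,-.042,.056,.122,[(416,105),(652,121),(650,229),(414,213)])+rect(B,-.044,-.042,.040,.118,[(416,271),(645,285),(643,361),(412,350)])+[(B(318,218),(0,.068))])
def tw(t,x,y): s,co=np.sin(t[2]),np.cos(t[2]);return np.array([t[0]+co*x-s*y,t[1]+s*x+co*y])
obj={}
obj['tape']=ray(c,*C(90,123),.024); obj['jar']=ray(c,*C(414,194.5),.056)
for n,M,a,b,z in(('knife',C,(687,128),(705,293),.018),('long',D,(50,84),(222,213),.019),('short',D,(408,220),(536,192),.013)):
    p=ray(c,*M(*a),z);q=ray(c,*M(*b),z);d=q-p;obj[n]=(p+q)/2;print(n,'len',np.linalg.norm(d).round(4),'ang',np.arctan2(d[1],d[0]).round(3))
for k,v in obj.items():print(k,v.round(4))
for n,t,x,y in(('long',large,.035,-.042),('knife',large,-.044,-.042),('jar',large,0,.068),('short',small,0,-.046),('tape',small,0,.046)):print('->',n,tw(t,x,y).round(4))
E
python3 m.py
python3 - <<'E'
from h import *
c=pickle.load(open("scene0.pkl","rb"))
crop(c,230,100,210,170,3,"pics/e.png")
E
```

```text
[0.5931 0.159  0.1498] [[0.2, -0.2], [-0.1, 0.0], [-0.0, -0.0], [0.1, 0.1], [-0.1, 0.0]]
[ 0.5792 -0.1678 -0.0452] [[0.3, 0.3], [-0.0, 0.0], [-0.0, -0.4], [-0.1, -0.2], [-0.2, 0.0], [-0.0, 0.1], [0.1, 0.3], [-0.0, -0.3], [-0.0, 0.2]]
knife len 0.097 ang -3.073
long len 0.109 ang -2.178
short len 0.0644 ang -1.339
tape [0.4315 0.005  0.024 ]
jar [ 0.3911 -0.1817  0.056 ]
knife [ 0.3865 -0.3556  0.018 ]
long [0.426  0.3473 0.019 ]
short [0.4007 0.1809 0.013 ]
-> long [ 0.6123 -0.2114]
-> knife [ 0.5333 -0.2078]
-> jar [ 0.5823 -0.0999]
-> short [0.5999 0.1135]
-> tape [0.5862 0.2045]
```

View pics/e.png

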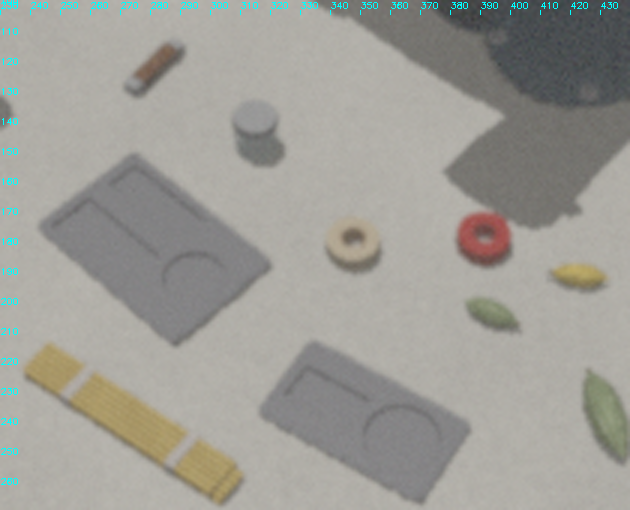

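```bash
cat > p.py <<'E'
import sys,numpy as np
from bench import ctrl
from scipy.spatial.transform import Rotation as Rn
def st():
    o=ctrl.get_obs();w,x,y,z=o["eef_rot"];M=Rn.from_quat([x,y,z,w]).as_matrix()
    return o,M,np.arctan2(M[1,0],M[0,0])
# args: x y z psi nrows  -> rotation & slide in the same rows (slide in pre-row axes)
o,M,psi=st()
print('t',round(o["time_s"],2),'p',o["eef_pos"].round(4),'psi',psi.round(3),'tilt',M[:2,2].round(4),'F',o["wrist_force"].round(1),'op',round(o["opening"],3),'q',o["q"].round(2))
if len(sys.argv)>4:
    T=np.array(list(map(float,sys.argv[1:4])));tp=float(sys.argv[4]);n=int(sys.argv[5])
    d=T-o["eef_pos"];dp=(tp-psi+np.pi/2)%np.pi-np.pi/2
    if len(sys.argv)>6: dp=tp-psi
    print('rot total',round(-dp/np.pi,3))
    for i in range(n):
        a=psi+dp*i/n;s,c=np.sin(a),np.cos(a);w=d/n/.05
        print(np.round([w[0]*c+w[1]*s,w[0]*s-w[1]*c,-w[2]],3),round(-dp/np.pi/n,3))
E
python3 p.py .3865 -.3556 .10 .069 10
python3 - <<'E'
from h import *
c=pickle.load(open("scene0.pkl","rb"))
for n,p in dict(tape=(.4315,.005,.024),jar=(.3911,-.1817,.056),knife=(.3865,-.3556,.018),long=(.426,.3473,.019),short=(.4007,.1809,.013)).items(): print(n,proj(c,p).round(1))
E
```

```text
t 0.1 p [ 0.1287 -0.5599  0.2305] psi 0.226 tilt [-0.      0.0016] F [-0.6  0.5 -0.4] op 1.002 q [-1.55  0.18  1.61 -0.    1.35 -0.21]
rot total 0.05
[ 0.594 -0.283  0.261] 0.005
[ 0.589 -0.292  0.261] 0.005
[ 0.585 -0.301  0.261] 0.005
[ 0.58  -0.31   0.261] 0.005
[ 0.575 -0.319  0.261] 0.005
[ 0.57  -0.328  0.261] 0.005
[ 0.565 -0.337  0.261] 0.005
[ 0.559 -0.346  0.261] 0.005
[ 0.554 -0.355  0.261] 0.005
[ 0.548 -0.364  0.261] 0.005
tape [347.  178.5]
jar [314.3 137.7]
knife [280.9 120.2]
long [431.  236.8]
short [393.5 203.5]
```

Call:
{"method": "drive_tool", "body": {
  "deltas": [
    {"slide": [0.59, -0.28, 0.26], "delta_rot": [0, 0, 0.005], "hand": 0.7},
    {"slide": [0.59, -0.29, 0.26], "delta_rot": [0, 0, 0.005], "hand": 0.7},
    {"slide": [0.585, -0.3, 0.26], "delta_rot": [0, 0, 0.005], "hand": 0.7},
    {"slide": [0.58, -0.31, 0.26], "delta_rot": [0, 0, 0.005], "hand": 0.7},
    {"slide": [0.575, -0.32, 0.26], "delta_rot": [0, 0, 0.005], "hand": 0.7}
  ]
}}

```text
time_s: 0.72
eef_pos: [0.2582, -0.4576, 0.1655]
eef_rot: [-0.0, 0.997, 0.073, -0.0]
wrist_force: [0.4, -0.4, -0.8]
opening: 0.698
```

Call:
{"method": "drive_tool", "body": {
  "deltas": [
    {"slide": [0.57, -0.33, 0.26], "delta_rot": [0, 0, 0.005], "hand": 0.7},
    {"slide": [0.565, -0.34, 0.26], "delta_rot": [0, 0, 0.005], "hand": 0.7},
    {"slide": [0.56, -0.35, 0.26], "delta_rot": [0, 0, 0.005], "hand": 0.7},
    {"slide": [0.55, -0.36, 0.26], "delta_rot": [0, 0, 0.005], "hand": 0.7},
    {"slide": [0.55, -0.36, 0.26], "delta_rot": [0, 0, 0.005], "hand": 0.7}
  ]
}}

```text
time_s: 1.35
eef_pos: [0.3869, -0.355, 0.1006]
eef_rot: [-0.0, 0.999, 0.034, -0.0]
wrist_force: [-0.1, 0.1, 0.6]
opening: 0.699
```

```bash
python3 p.py .3865 -.3556 .008 .069 3
python3 - <<'E'
from h import *
from bench import ctrl
c=ctrl.camera("top");crop(c,380,200,120,100,6,"pics/f.png")
c=ctrl.camera("scene");crop(c,230,70,110,90,6,"pics/g.png")
E
```

```text
t 1.35 p [ 0.3869 -0.355   0.1006] psi 0.068 tilt [-0.0004  0.0005] F [-0.1  0.1  0.6] op 0.699 q [-0.97  0.23  1.84 -0.    1.07  0.53]
rot total -0.0
[-0.003  0.004  0.617] -0.0
[-0.003  0.004  0.617] -0.0
[-0.003  0.004  0.617] -0.0
```

View pics/f.png

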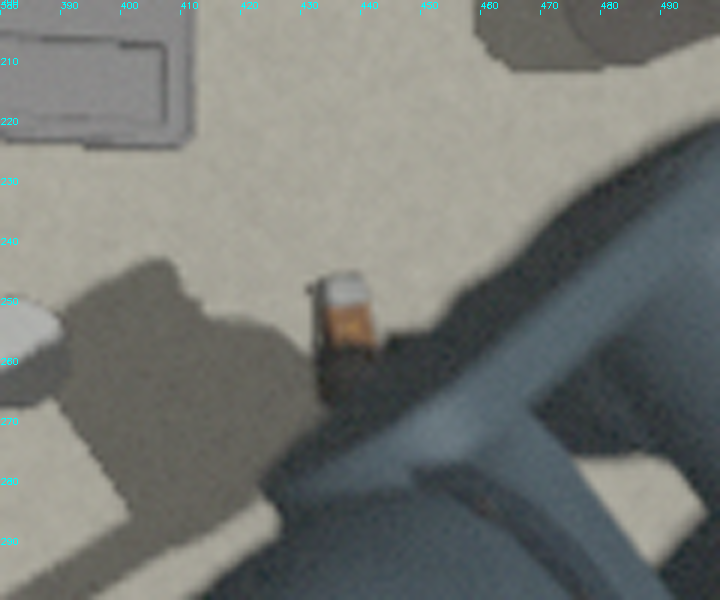

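View pics/g.png

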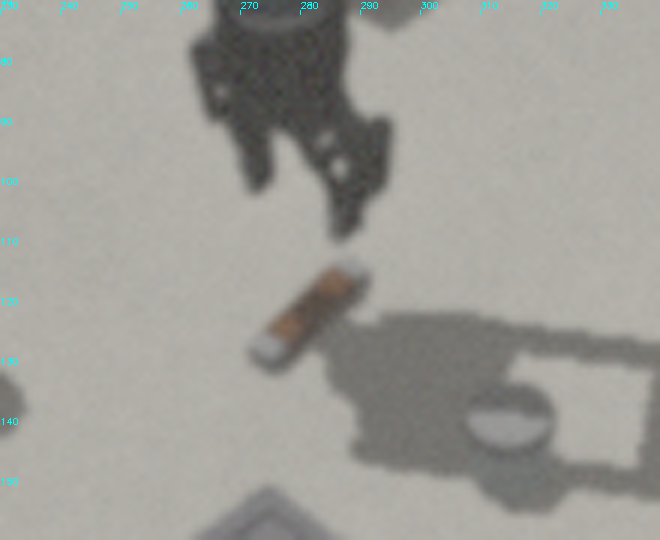

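The knife is clear between the opened fingers in the scene view (knife centre about (281,121)). I'll descend and grip.

Call:
{"method": "drive_tool", "body": {
  "deltas": [
    {"slide": [0, 0, 0.6], "delta_rot": [0, 0, 0], "hand": 0.7},
    {"slide": [0, 0, 0.6], "delta_rot": [0, 0, 0], "hand": 0.7},
    {"slide": [0, 0, 0.45], "delta_rot": [0, 0, 0], "hand": 0.7},
    {"slide": [0, 0, 0.2], "delta_rot": [0, 0, 0], "hand": 0.7},
    {"slide": [0, 0, 0], "delta_rot": [0, 0, 0], "hand": 0}
  ]
}}

```text
time_s: 2.08
eef_pos: [0.3859, -0.3561, 0.0085]
eef_rot: [-0.0, 0.999, 0.034, -0.0]
wrist_force: [-0.2, 0.7, -0.0]
opening: 0.503
```

Call:
{"method": "drive_tool", "body": {
  "deltas": [
    {"slide": [0, 0, 0], "delta_rot": [0, 0, 0], "hand": 0},
    {"slide": [0, 0, 0], "delta_rot": [0, 0, 0], "hand": 0},
    {"slide": [0, 0, 0], "delta_rot": [0, 0, 0], "hand": 0},
    {"slide": [0, 0, -0.1], "delta_rot": [0, 0, 0], "hand": 0},
    {"slide": [0, 0, -0.3], "delta_rot": [0, 0, 0], "hand": 0}
  ]
}}

```text
time_s: 2.7
eef_pos: [0.3858, -0.3552, 0.0287]
eef_rot: [-0.001, 0.999, 0.034, -0.001]
wrist_force: [0.1, 0.1, -0.9]
opening: 0.232
```

```bash
python3 p.py .5333 -.2078 .06 1.526 10
python3 - <<'E'
from h import *
from bench import ctrl
c=ctrl.camera("scene");crop(c,230,70,110,90,6,"pics/g2.png")
E
```

```text
t 2.7 p [ 0.3858 -0.3552  0.0287] psi 0.069 tilt [-0.0012  0.0018] F [ 0.1  0.1 -0.9] op 0.232 q [-0.97  0.35  1.86  0.    0.93  0.53]
rot total -0.464
[ 0.315 -0.274 -0.063] -0.046
[ 0.351 -0.225 -0.063] -0.046
[ 0.38  -0.172 -0.063] -0.046
[ 0.401 -0.115 -0.063] -0.046
[ 0.413 -0.055 -0.063] -0.046
[ 0.417  0.005 -0.063] -0.046
[ 0.412  0.066 -0.063] -0.046
[ 0.398  0.125 -0.063] -0.046
[ 0.376  0.181 -0.063] -0.046
[ 0.345  0.234 -0.063] -0.046
```

View pics/g2.png

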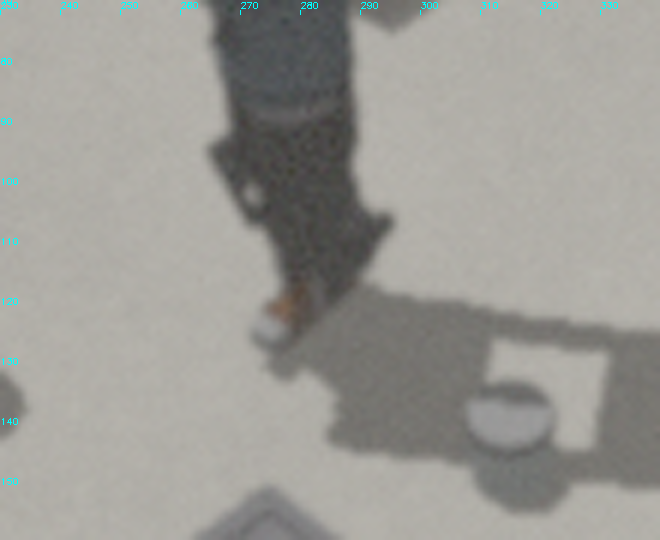

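Knife is held (end visible at about (275,124), off the table). I'll lift and carry it to the tray.

Call:
{"method": "drive_tool", "body": {
  "deltas": [
    {"slide": [0, 0, -0.5], "delta_rot": [0, 0, 0], "hand": 0},
    {"slide": [0.31, -0.27, -0.2], "delta_rot": [0, 0, -0.046], "hand": 0},
    {"slide": [0.35, -0.225, 0], "delta_rot": [0, 0, -0.046], "hand": 0},
    {"slide": [0.38, -0.17, 0], "delta_rot": [0, 0, -0.046], "hand": 0},
    {"slide": [0.4, -0.115, 0], "delta_rot": [0, 0, -0.046], "hand": 0}
  ]
}}

```text
time_s: 3.38
eef_pos: [0.4458, -0.2972, 0.0645]
eef_rot: [0.0, 0.947, 0.32, 0.0]
wrist_force: [0.1, -0.3, -2.1]
opening: 0.231
```

Call:
{"method": "drive_tool", "body": {
  "deltas": [
    {"slide": [0.41, -0.055, 0], "delta_rot": [0, 0, -0.046], "hand": 0},
    {"slide": [0.42, 0.005, 0], "delta_rot": [0, 0, -0.046], "hand": 0},
    {"slide": [0.41, 0.065, 0], "delta_rot": [0, 0, -0.046], "hand": 0},
    {"slide": [0.4, 0.125, 0], "delta_rot": [0, 0, -0.046], "hand": 0},
    {"slide": [0.375, 0.18, 0], "delta_rot": [0, 0, -0.046], "hand": 0}
  ]
}}

```text
time_s: 4.0
eef_pos: [0.52, -0.2238, 0.0644]
eef_rot: [0.0, 0.773, 0.634, 0.0]
wrist_force: [0.7, 0.3, -0.6]
opening: 0.234
```

Call:
{"method": "drive_tool", "body": {
  "deltas": [
    {"slide": [0.345, 0.235, 0], "delta_rot": [0, 0, -0.046], "hand": 0},
    {"slide": [0, 0, 0], "delta_rot": [0, 0, 0], "hand": 0},
    {"slide": [0, 0, 0], "delta_rot": [0, 0, 0], "hand": 0},
    {"slide": [0, 0, 0], "delta_rot": [0, 0, 0], "hand": 0},
    {"slide": [0, 0, 0], "delta_rot": [0, 0, 0], "hand": 0}
  ]
}}

```text
time_s: 4.62
eef_pos: [0.534, -0.2103, 0.0638]
eef_rot: [-0.0, 0.727, 0.686, -0.0]
wrist_force: [0.5, -0.2, -1.5]
opening: 0.235
```

```bash
python3 p.py .5333 -.2078 .0115 1.526 1
python3 - <<'E'
from h import *
from bench import ctrl
c=ctrl.camera("top");crop(c,320,150,120,100,6,"pics/f2.png")
c=ctrl.camera("scene");crop(c,230,100,120,90,6,"pics/g3.png")
E
```

```text
t 4.62 p [ 0.534  -0.2103  0.0638] psi 1.512 tilt [-0.0001 -0.    ] F [ 0.5 -0.2 -1.5] op 0.235 q [-0.58  0.38  1.73 -0.    1.03 -0.52]
rot total -0.004
[ 0.049 -0.016  1.047] -0.004
```

View pics/f2.png

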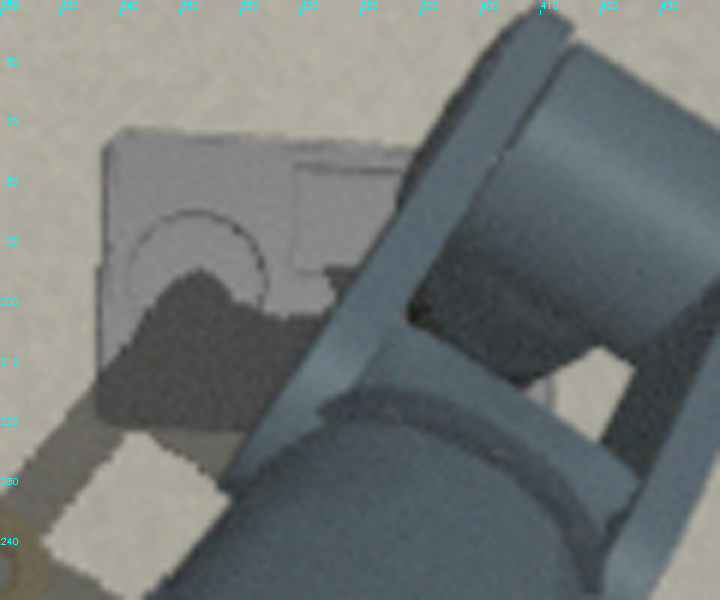

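View pics/g3.png

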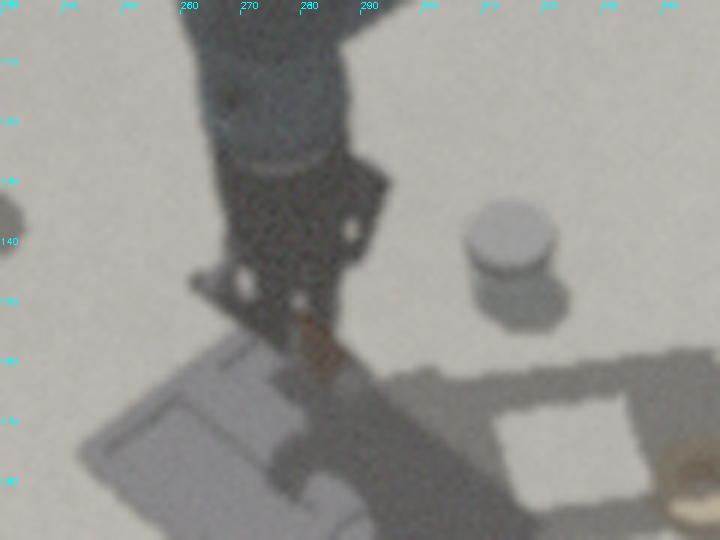

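The knife hangs lengthwise over the narrow recess. I'll lower it and release partway.

Call:
{"method": "drive_tool", "body": {
  "deltas": [
    {"slide": [0.05, -0.015, 0.4], "delta_rot": [0, 0, -0.004], "hand": 0},
    {"slide": [0, 0, 0.4], "delta_rot": [0, 0, 0], "hand": 0},
    {"slide": [0, 0, 0.15], "delta_rot": [0, 0, 0], "hand": 0},
    {"slide": [0, 0, 0.06], "delta_rot": [0, 0, 0], "hand": 0},
    {"slide": [0, 0, 0.02], "delta_rot": [0, 0, 0], "hand": 0}
  ]
}}

```text
time_s: 5.35
eef_pos: [0.5332, -0.2069, 0.0131]
eef_rot: [-0.001, 0.723, 0.691, -0.0]
wrist_force: [-7.4, 3.5, 14.0]
opening: 0.233
```

```bash
python3 p.py .5333 -.2078 .0115 1.526 1
```

```text
t 5.35 p [ 0.5332 -0.2069  0.0131] psi 1.527 tilt [-0.0021  0.001 ] F [-7.4  3.5 14. ] op 0.233 q [-0.58  0.46  1.74 -0.    0.94 -0.53]
rot total 0.0
[-0.017  0.004  0.032] 0.0
```

Call:
{"method": "drive_tool", "body": {
  "deltas": [
    {"slide": [0, 0, -0.01], "delta_rot": [0, 0, 0], "hand": 0.45},
    {"slide": [0, 0, 0], "delta_rot": [0, 0, 0], "hand": 0.45},
    {"slide": [0, 0, 0], "delta_rot": [0, 0, 0], "hand": 0.45},
    {"slide": [0, 0, -0.3], "delta_rot": [0, 0, 0], "hand": 0.45},
    {"slide": [0, 0, -0.8], "delta_rot": [0, 0, 0], "hand": 0.45}
  ]
}}

```text
time_s: 5.98
eef_pos: [0.5323, -0.2064, 0.0672]
eef_rot: [-0.002, 0.723, 0.691, -0.0]
wrist_force: [0.2, -0.4, -0.5]
opening: 0.455
```

```bash
python3 p.py .3911 -.1817 .09 1.526 5
python3 - <<'E'
from h import *
from bench import ctrl
c=ctrl.camera("scene");crop(c,230,100,120,90,6,"pics/g4.png")
E
```

```text
t 5.97 p [ 0.5323 -0.2064  0.0672] psi 1.526 tilt [-0.0036  0.0023] F [ 0.2 -0.4 -0.5] op 0.455 q [-0.58  0.37  1.73 -0.    1.04 -0.53]
rot total 0.0
[ 0.073 -0.568 -0.091] 0.0
[ 0.073 -0.568 -0.091] 0.0
[ 0.073 -0.568 -0.091] 0.0
[ 0.073 -0.568 -0.091] 0.0
[ 0.073 -0.568 -0.091] 0.0
```

View pics/g4.png

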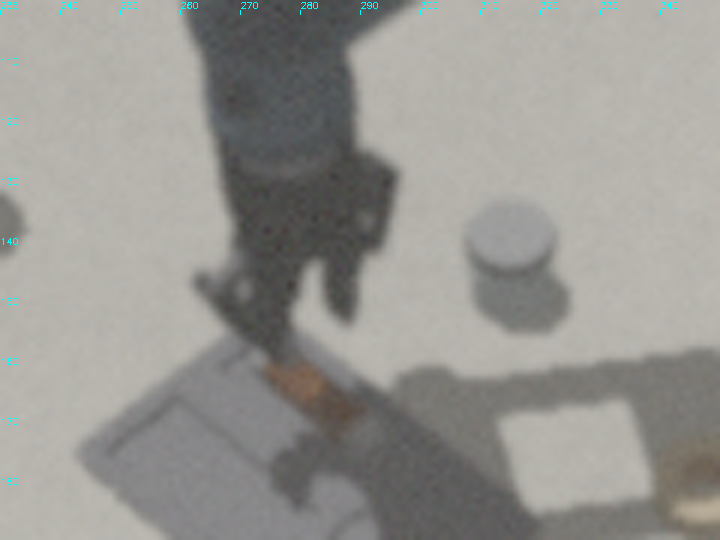

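The knife is lying in the narrow recess (about (282,166)). Now the jar.

Call:
{"method": "drive_tool", "body": {
  "deltas": [
    {"slide": [0.07, -0.57, -0.5], "delta_rot": [0, 0, 0], "hand": 1},
    {"slide": [0.07, -0.57, -0.3], "delta_rot": [0, 0, 0], "hand": 1},
    {"slide": [0.07, -0.57, 0], "delta_rot": [0, 0, 0], "hand": 1},
    {"slide": [0.07, -0.57, 0], "delta_rot": [0, 0, 0], "hand": 1},
    {"slide": [0.07, -0.57, 0], "delta_rot": [0, 0, 0], "hand": 1}
  ]
}}

```text
time_s: 6.65
eef_pos: [0.3917, -0.1836, 0.1088]
eef_rot: [0.001, 0.723, 0.691, 0.0]
wrist_force: [0.4, -0.6, -0.5]
opening: 1.001
```

```bash
python3 p.py .3911 -.1817 .015 1.526 5
python3 - <<'E'
from h import *
from bench import ctrl
c=ctrl.camera("scene");crop(c,260,80,120,90,6,"pics/g5.png")
c=ctrl.camera("top");crop(c,330,160,120,100,6,"pics/f5.png")
E
```

```text
t 6.65 p [ 0.3917 -0.1836  0.1088] psi 1.527 tilt [ 0.0014 -0.0013] F [ 0.4 -0.6 -0.5] op 1.001 q [-0.71  0.02  2.06 -0.    1.06 -0.67]
rot total 0.0
[ 0.007 -0.003  0.375] 0.0
[ 0.007 -0.003  0.375] 0.0
[ 0.007 -0.003  0.375] 0.0
[ 0.007 -0.003  0.375] 0.0
[ 0.007 -0.003  0.375] 0.0
```

View pics/g5.png

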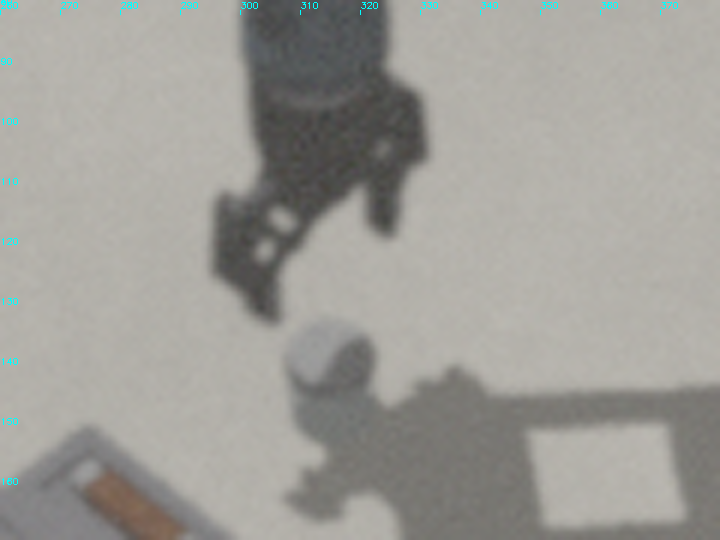

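View pics/f5.png

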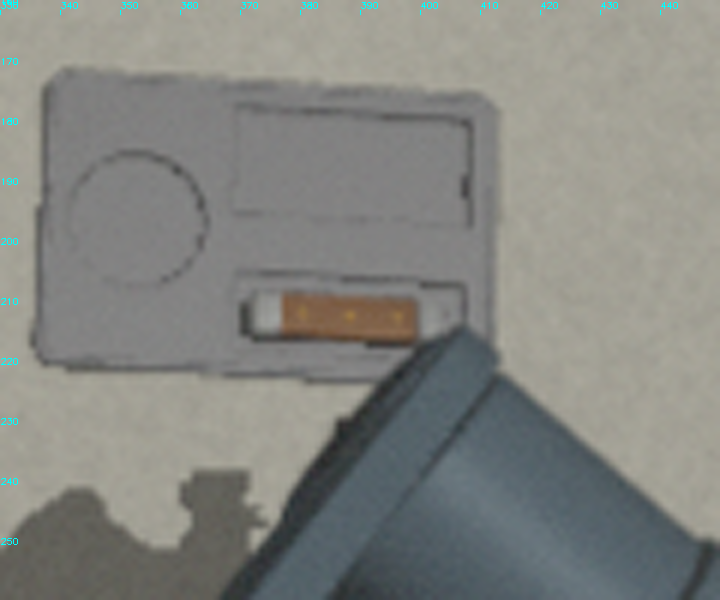

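Knife sits flat and centred in its recess. Descending on the jar.

Call:
{"method": "drive_tool", "body": {
  "deltas": [
    {"slide": [0.03, -0.01, 0.5], "delta_rot": [0, 0, 0], "hand": 1},
    {"slide": [0, 0, 0.6], "delta_rot": [0, 0, 0], "hand": 1},
    {"slide": [0, 0, 0.5], "delta_rot": [0, 0, 0], "hand": 1},
    {"slide": [0, 0, 0.27], "delta_rot": [0, 0, 0], "hand": 1},
    {"slide": [0, 0, 0], "delta_rot": [0, 0, 0], "hand": 0}
  ]
}}

```text
time_s: 7.38
eef_pos: [0.3918, -0.1818, 0.014]
eef_rot: [-0.001, 0.723, 0.691, -0.0]
wrist_force: [-0.3, 0.8, 0.5]
opening: 0.819
```

Call:
{"method": "drive_tool", "body": {
  "deltas": [
    {"slide": [0, 0, 0], "delta_rot": [0, 0, 0], "hand": 0},
    {"slide": [0, 0, 0], "delta_rot": [0, 0, 0], "hand": 0},
    {"slide": [0, 0, 0], "delta_rot": [0, 0, 0], "hand": 0},
    {"slide": [0, 0, 0], "delta_rot": [0, 0, 0], "hand": 0},
    {"slide": [0, 0, 0], "delta_rot": [0, 0, 0], "hand": 0}
  ]
}}

```text
time_s: 8.0
eef_pos: [0.3927, -0.1827, 0.0154]
eef_rot: [0.001, 0.723, 0.691, 0.0]
wrist_force: [0.3, 0.2, 7.4]
opening: 0.596
```

Call:
{"method": "drive_tool", "body": {
  "deltas": [
    {"slide": [0, 0, -0.1], "delta_rot": [0, 0, 0], "hand": 0},
    {"slide": [0, 0, -0.4], "delta_rot": [0, 0, 0], "hand": 0},
    {"slide": [0, 0, -0.5], "delta_rot": [0, 0, 0], "hand": 0},
    {"slide": [0, 0, -0.2], "delta_rot": [0, 0, 0], "hand": 0},
    {"slide": [0, 0, 0], "delta_rot": [0, 0, 0], "hand": 0}
  ]
}}

```text
time_s: 8.62
eef_pos: [0.392, -0.1822, 0.0747]
eef_rot: [0.001, 0.723, 0.691, 0.0]
wrist_force: [-0.4, -0.2, -1.2]
opening: 0.591
```

```bash
python3 p.py .5823 -.0999 .075 1.526 5
python3 - <<'E'
from h import *
from bench import ctrl
c=ctrl.camera("scene");crop(c,260,80,120,90,6,"pics/g6.png")
E
```

```text
t 8.62 p [ 0.392  -0.1822  0.0747] psi 1.526 tilt [ 0.0011 -0.001 ] F [-0.4 -0.2 -1.2] op 0.591 q [-0.71  0.08  2.08 -0.    0.98 -0.67]
rot total 0.0
[ 0.362  0.746 -0.001] 0.0
[ 0.363  0.746 -0.001] 0.0
[ 0.363  0.746 -0.001] 0.0
[ 0.363  0.746 -0.001] 0.0
[ 0.363  0.746 -0.001] 0.0
```

View pics/g6.png

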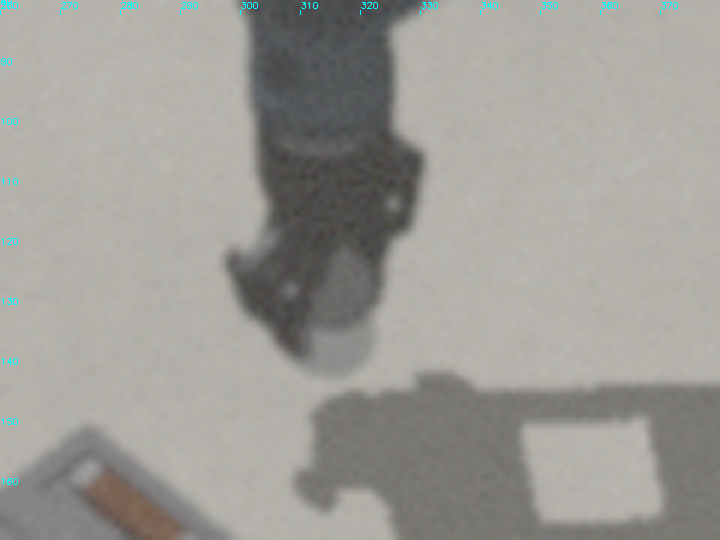

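Jar is held upright. Carrying it to the round recess.

Call:
{"method": "drive_tool", "body": {
  "deltas": [
    {"slide": [0.3, 0.62, 0], "delta_rot": [0, 0, 0], "hand": 0},
    {"slide": [0.36, 0.75, 0], "delta_rot": [0, 0, 0], "hand": 0},
    {"slide": [0.36, 0.75, 0], "delta_rot": [0, 0, 0], "hand": 0},
    {"slide": [0.36, 0.75, 0], "delta_rot": [0, 0, 0], "hand": 0},
    {"slide": [0.28, 0.57, 0], "delta_rot": [0, 0, 0], "hand": 0}
  ]
}}

```text
time_s: 9.3
eef_pos: [0.5677, -0.1055, 0.0726]
eef_rot: [-0.001, 0.722, 0.691, -0.0]
wrist_force: [0.1, 0.4, -0.5]
opening: 0.596
```

Call:
{"method": "drive_tool", "body": {
  "deltas": [
    {"slide": [0.15, 0.29, 0.1], "delta_rot": [0, 0, 0], "hand": 0},
    {"slide": [0, 0, 0.5], "delta_rot": [0, 0, 0], "hand": 0},
    {"slide": [0, 0, 0.4], "delta_rot": [0, 0, 0], "hand": 0},
    {"slide": [0, 0, 0], "delta_rot": [0, 0, 0], "hand": 0},
    {"slide": [0, 0, 0], "delta_rot": [0, 0, 0], "hand": 0}
  ]
}}

```text
time_s: 9.93
eef_pos: [0.582, -0.1001, 0.0245]
eef_rot: [0.0, 0.723, 0.691, -0.0]
wrist_force: [0.8, -0.1, -1.0]
opening: 0.6
```

```bash
python3 p.py .5823 -.0999 .018 1.526 1
python3 - <<'E'
from h import *
from bench import ctrl
c=ctrl.camera("scene");crop(c,250,110,120,90,6,"pics/g7.png")
E
```

```text
t 9.93 p [ 0.582  -0.1001  0.0245] psi 1.526 tilt [ 0. -0.] F [ 0.8 -0.1 -1. ] op 0.6 q [-0.37  0.48  1.69 -0.    0.97 -0.33]
rot total -0.0
[0.005 0.006 0.13 ] -0.0
```

View pics/g7.png

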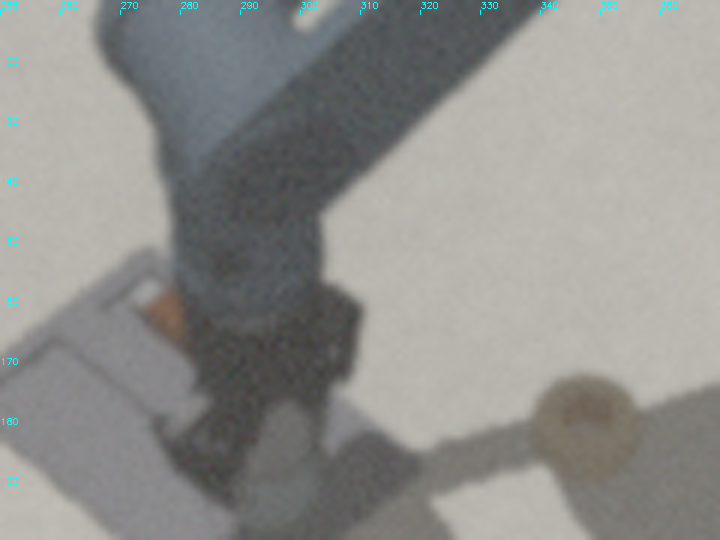

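Call:
{"method": "drive_tool", "body": {
  "deltas": [
    {"slide": [0, 0, 0.06], "delta_rot": [0, 0, 0], "hand": 0},
    {"slide": [0, 0, 0.04], "delta_rot": [0, 0, 0], "hand": 0},
    {"slide": [0, 0, 0.02], "delta_rot": [0, 0, 0], "hand": 0},
    {"slide": [0, 0, 0], "delta_rot": [0, 0, 0], "hand": 0},
    {"slide": [0, 0, 0], "delta_rot": [0, 0, 0], "hand": 0}
  ]
}}

```text
time_s: 10.6
eef_pos: [0.5821, -0.0998, 0.0185]
eef_rot: [0.0, 0.723, 0.691, 0.0]
wrist_force: [-1.5, -0.8, 1.9]
opening: 0.596
```

Light contact with the floor. Releasing.

Call:
{"method": "drive_tool", "body": {
  "deltas": [
    {"slide": [0, 0, 0.01], "delta_rot": [0, 0, 0], "hand": 0.85},
    {"slide": [0, 0, 0], "delta_rot": [0, 0, 0], "hand": 0.85},
    {"slide": [0, 0, 0], "delta_rot": [0, 0, 0], "hand": 0.85},
    {"slide": [0, 0, -0.3], "delta_rot": [0, 0, 0], "hand": 0.85},
    {"slide": [0, 0, -0.8], "delta_rot": [0, 0, 0], "hand": 0.85}
  ]
}}

```text
time_s: 11.22
eef_pos: [0.5804, -0.0992, 0.0721]
eef_rot: [-0.002, 0.723, 0.691, -0.001]
wrist_force: [-0.1, -0.2, 0.3]
opening: 0.851
```

Call:
{"method": "drive_tool", "body": {
  "deltas": [
    {"slide": [0, 0, -0.9], "delta_rot": [0, 0, 0], "hand": 1},
    {"slide": [0.5, -0.7, 0], "delta_rot": [0, 0, -0.01], "hand": 1},
    {"slide": [0.5, -0.7, 0], "delta_rot": [0, 0, -0.01], "hand": 1},
    {"slide": [0.5, -0.7, 0], "delta_rot": [0, 0, -0.01], "hand": 1},
    {"slide": [0.5, -0.7, 0], "delta_rot": [0, 0, -0.01], "hand": 1}
  ]
}}

```text
time_s: 11.85
eef_pos: [0.4412, 0.0004, 0.1189]
eef_rot: [0.001, 0.677, 0.736, 0.0]
wrist_force: [-0.1, 0.0, 0.6]
opening: 1.003
```

```bash
python3 p.py .4315 .005 .06 1.721 1
python3 - <<'E'
from h import *
from bench import ctrl
c=ctrl.camera("scene");crop(c,250,110,120,90,6,"pics/g8.png")
c=ctrl.camera("top");crop(c,280,160,130,100,6,"pics/f8.png")
E
```

```text
t 11.85 p [4.412e-01 4.000e-04 1.189e-01] psi 1.653 tilt [ 0.0017 -0.0004] F [-0.1  0.   0.6] op 1.003 q [-0.27  0.02  2.03  0.    1.09 -0.35]
rot total -0.022
[ 0.108 -0.185  1.177] -0.022
```

View pics/g8.png

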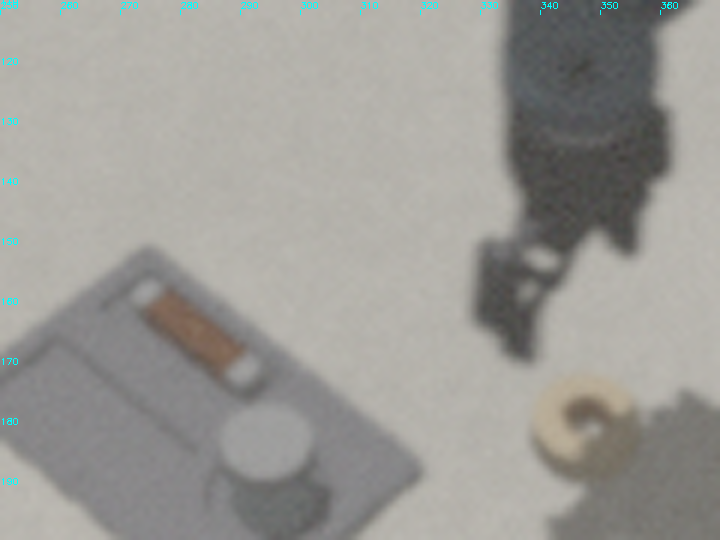

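View pics/f8.png

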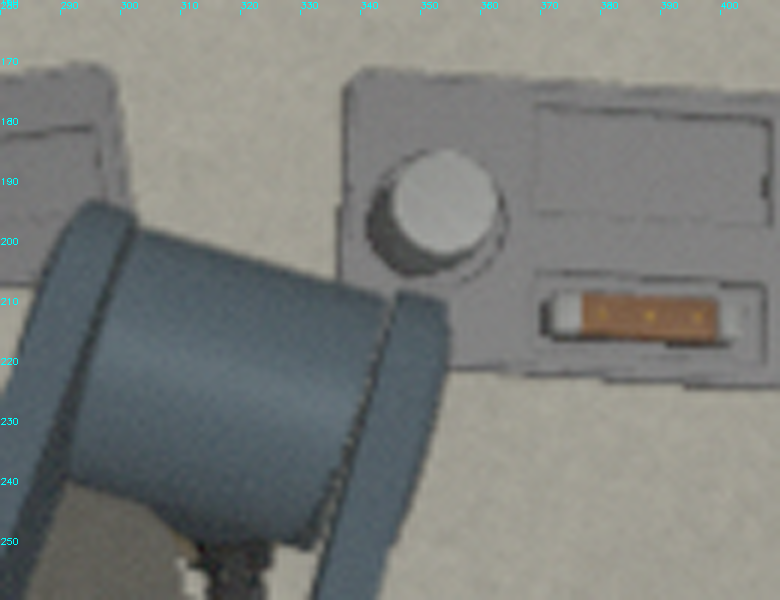

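The jar stands in the round recess and the knife is centred. Next is the tape, visible clear below the open gripper in the scene view at (347,181).

Call:
{"method": "drive_tool", "body": {
  "deltas": [
    {"slide": [0.11, -0.185, 0.6], "delta_rot": [0, 0, -0.022], "hand": 1},
    {"slide": [0, 0, 0.7], "delta_rot": [0, 0, 0], "hand": 1},
    {"slide": [0, 0, 0.4], "delta_rot": [0, 0, 0], "hand": 1},
    {"slide": [0, 0, 0], "delta_rot": [0, 0, 0], "hand": 1},
    {"slide": [0, 0, 0], "delta_rot": [0, 0, 0], "hand": 1}
  ]
}}

```text
time_s: 12.58
eef_pos: [0.4335, 0.004, 0.034]
eef_rot: [0.001, 0.652, 0.758, 0.0]
wrist_force: [-0.8, -0.5, 1.0]
opening: 1.001
```

```bash
python3 p.py .4315 .005 .004 1.721 1
python3 - <<'E'
from h import *
from bench import ctrl
c=ctrl.camera("scene");crop(c,290,130,120,90,6,"pics/g9.png");print(proj(c,(.4315,.005,.024)))
c=pickle.load(open("top0.pkl","rb"));print(ray(c,353.9,193.3,.059))
E
```

```text
t 12.57 p [0.4335 0.004  0.034 ] psi 1.721 tilt [ 0.0019 -0.0006] F [-0.8 -0.5  1. ] op 1.001 q [-0.27  0.17  2.09 -0.    0.88 -0.42]
rot total -0.0
[ 0.025 -0.036  0.599] -0.0
[346.97123735 178.53169762]
[ 0.58029441 -0.09949994  0.059     ]
```

View pics/g9.png

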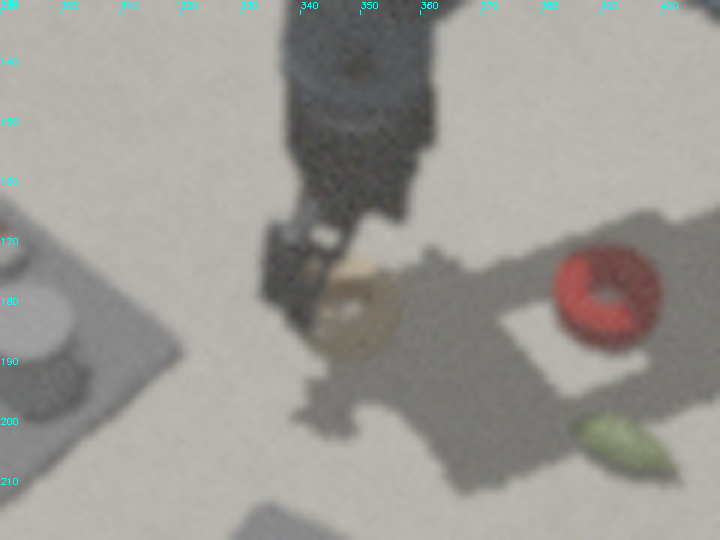

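Call:
{"method": "drive_tool", "body": {
  "deltas": [
    {"slide": [0.025, -0.035, 0.3], "delta_rot": [0, 0, 0], "hand": 1},
    {"slide": [0, 0, 0.2], "delta_rot": [0, 0, 0], "hand": 1},
    {"slide": [0, 0, 0.1], "delta_rot": [0, 0, 0], "hand": 1},
    {"slide": [0, 0, 0], "delta_rot": [0, 0, 0], "hand": 0},
    {"slide": [0, 0, 0], "delta_rot": [0, 0, 0], "hand": 0}
  ]
}}

```text
time_s: 13.25
eef_pos: [0.4307, 0.0054, 0.0037]
eef_rot: [0.0, 0.652, 0.758, -0.0]
wrist_force: [-3.5, 0.6, 6.7]
opening: 0.697
```

Call:
{"method": "drive_tool", "body": {
  "deltas": [
    {"slide": [0, 0, 0], "delta_rot": [0, 0, 0], "hand": 0},
    {"slide": [0, 0, 0], "delta_rot": [0, 0, 0], "hand": 0},
    {"slide": [0, 0, 0], "delta_rot": [0, 0, 0], "hand": 0},
    {"slide": [0, 0, -0.1], "delta_rot": [0, 0, 0], "hand": 0},
    {"slide": [0, 0, -0.3], "delta_rot": [0, 0, 0], "hand": 0}
  ]
}}

```text
time_s: 13.88
eef_pos: [0.4297, 0.0056, 0.023]
eef_rot: [-0.001, 0.652, 0.758, -0.0]
wrist_force: [-0.5, -0.3, 0.6]
opening: 0.695
```

```bash
python3 p.py .5862 .2045 .05 1.721 6
python3 - <<'E'
from h import *
from bench import ctrl
c=ctrl.camera("scene");crop(c,290,130,120,90,6,"pics/g10.png")
E
```

```text
t 13.88 p [0.4297 0.0056 0.023 ] psi 1.721 tilt [-0.0014  0.0004] F [-0.5 -0.3  0.6] op 0.695 q [-0.26  0.19  2.1   0.    0.86 -0.41]
rot total 0.0
[ 0.577  0.615 -0.09 ] 0.0
[ 0.577  0.615 -0.09 ] 0.0
[ 0.577  0.615 -0.09 ] 0.0
[ 0.577  0.615 -0.09 ] 0.0
[ 0.577  0.615 -0.09 ] 0.0
[ 0.577  0.615 -0.09 ] 0.0
```

View pics/g10.png

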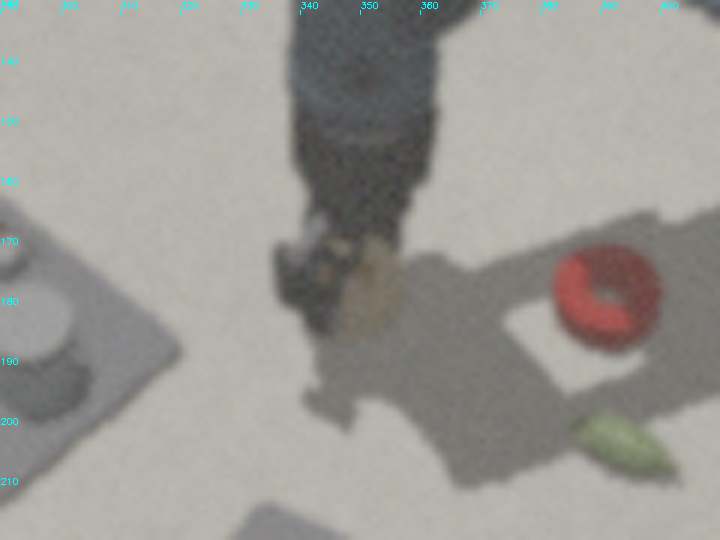

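The tape has risen with the gripper. Carrying it to the small tray.

Call:
{"method": "drive_tool", "body": {
  "deltas": [
    {"slide": [0, 0, -0.5], "delta_rot": [0, 0, 0], "hand": 0},
    {"slide": [0.5, 0.53, -0.1], "delta_rot": [0, 0, 0], "hand": 0},
    {"slide": [0.58, 0.62, 0], "delta_rot": [0, 0, 0], "hand": 0},
    {"slide": [0.58, 0.62, 0], "delta_rot": [0, 0, 0], "hand": 0},
    {"slide": [0.58, 0.62, 0], "delta_rot": [0, 0, 0], "hand": 0}
  ]
}}

```text
time_s: 14.55
eef_pos: [0.5328, 0.1353, 0.0536]
eef_rot: [0.0, 0.652, 0.758, 0.0]
wrist_force: [0.5, -0.9, -0.7]
opening: 0.695
```

Call:
{"method": "drive_tool", "body": {
  "deltas": [
    {"slide": [0.58, 0.62, 0], "delta_rot": [0, 0, 0], "hand": 0},
    {"slide": [0.45, 0.48, 0], "delta_rot": [0, 0, 0], "hand": 0},
    {"slide": [0.19, 0.2, 0], "delta_rot": [0, 0, 0], "hand": 0},
    {"slide": [0, 0, 0.4], "delta_rot": [0, 0, 0], "hand": 0},
    {"slide": [0, 0, 0], "delta_rot": [0, 0, 0], "hand": 0}
  ]
}}

```text
time_s: 15.18
eef_pos: [0.5837, 0.2029, 0.0298]
eef_rot: [-0.002, 0.652, 0.758, -0.002]
wrist_force: [-0.2, -0.9, -0.9]
opening: 0.691
```

```bash
python3 p.py .5862 .2045 .0075 1.721 1
python3 - <<'E'
from h import *
from bench import ctrl
c=ctrl.camera("scene");crop(c,310,170,120,90,6,"pics/g11.png")
E
```

```text
t 15.18 p [0.5837 0.2029 0.0298] psi 1.721 tilt [-0.006  -0.0011] F [-0.2 -0.9 -0.9] op 0.691 q [ 0.14  0.52  1.61 -0.    1.02 -0.01]
rot total -0.0
[0.024 0.053 0.447] -0.0
```

View pics/g11.png

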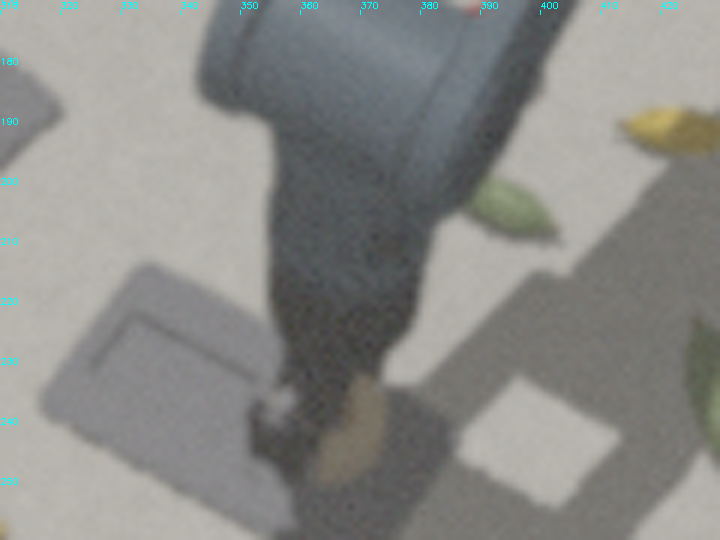

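Call:
{"method": "drive_tool", "body": {
  "deltas": [
    {"slide": [0.01, 0.02, 0.2], "delta_rot": [0, 0, 0], "hand": 0},
    {"slide": [0, 0, 0.12], "delta_rot": [0, 0, 0], "hand": 0},
    {"slide": [0, 0, 0.06], "delta_rot": [0, 0, 0], "hand": 0},
    {"slide": [0, 0, 0], "delta_rot": [0, 0, 0], "hand": 0},
    {"slide": [0, 0, 0], "delta_rot": [0, 0, 0], "hand": 0}
  ]
}}

```text
time_s: 15.85
eef_pos: [0.5879, 0.2049, 0.0141]
eef_rot: [0.0, 0.652, 0.758, 0.0]
wrist_force: [0.2, 0.6, 0.1]
opening: 0.693
```

Call:
{"method": "drive_tool", "body": {
  "deltas": [
    {"slide": [0, -0.03, 0.06], "delta_rot": [0, 0, 0], "hand": 0},
    {"slide": [0, 0, 0.05], "delta_rot": [0, 0, 0], "hand": 0},
    {"slide": [0, 0, 0.02], "delta_rot": [0, 0, 0], "hand": 0},
    {"slide": [0, 0, 0], "delta_rot": [0, 0, 0], "hand": 0},
    {"slide": [0, 0, 0], "delta_rot": [0, 0, 0], "hand": 0}
  ]
}}

```text
time_s: 16.48
eef_pos: [0.5863, 0.2046, 0.0074]
eef_rot: [0.0, 0.652, 0.758, 0.0]
wrist_force: [0.8, 1.3, -0.5]
opening: 0.697
```

Call:
{"method": "drive_tool", "body": {
  "deltas": [
    {"slide": [0, 0, 0.01], "delta_rot": [0, 0, 0], "hand": 0},
    {"slide": [0, 0, 0], "delta_rot": [0, 0, 0], "hand": 1},
    {"slide": [0, 0, 0], "delta_rot": [0, 0, 0], "hand": 1},
    {"slide": [0, 0, 0], "delta_rot": [0, 0, 0], "hand": 1},
    {"slide": [0, 0, -0.6], "delta_rot": [0, 0, 0], "hand": 1}
  ]
}}

```text
time_s: 17.1
eef_pos: [0.5838, 0.2042, 0.0346]
eef_rot: [-0.002, 0.652, 0.758, -0.002]
wrist_force: [0.1, 1.1, 0.3]
opening: 0.999
```

```bash
python3 p.py .4007 .1809 .06 1.803 4
python3 - <<'E'
from h import *
from bench import ctrl
c=ctrl.camera("scene");crop(c,310,170,120,90,6,"pics/g12.png")
E
```

```text
t 17.1 p [0.5838 0.2042 0.0346] psi 1.721 tilt [-0.0055 -0.0008] F [0.1 1.1 0.3] op 0.999 q [ 0.14  0.51  1.61  0.    1.03 -0.01]
rot total -0.026
[ 0.022 -0.923 -0.127] -0.007
[ 0.041 -0.922 -0.127] -0.007
[ 0.06  -0.921 -0.127] -0.007
[ 0.079 -0.92  -0.127] -0.007
```

View pics/g12.png

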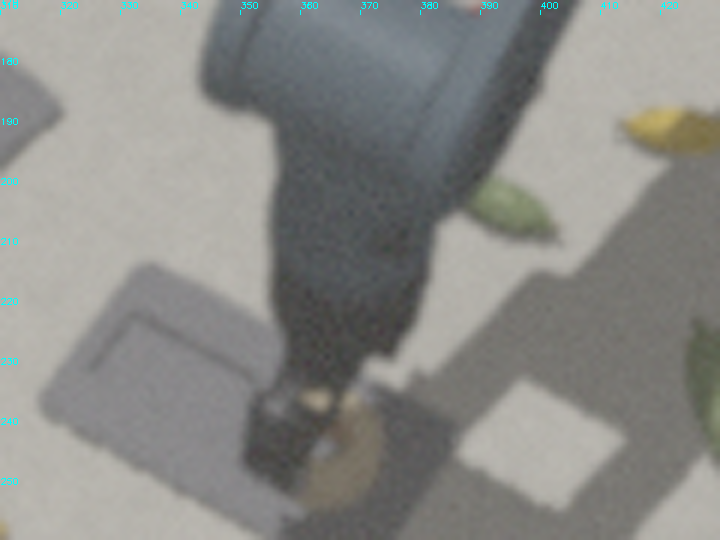

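Tape released in the recess. Now up and over to the short pod.

Call:
{"method": "drive_tool", "body": {
  "deltas": [
    {"slide": [0, 0, -0.7], "delta_rot": [0, 0, 0], "hand": 1},
    {"slide": [0.02, -0.9, 0], "delta_rot": [0, 0, -0.007], "hand": 0.7},
    {"slide": [0.04, -0.9, 0], "delta_rot": [0, 0, -0.007], "hand": 0.7},
    {"slide": [0.06, -0.9, 0], "delta_rot": [0, 0, -0.007], "hand": 0.7},
    {"slide": [0.08, -0.9, 0], "delta_rot": [0, 0, -0.006], "hand": 0.7}
  ]
}}

```text
time_s: 17.77
eef_pos: [0.4062, 0.1814, 0.0719]
eef_rot: [0.0, 0.619, 0.785, 0.0]
wrist_force: [-0.1, 0.7, 0.1]
opening: 0.693
```

```bash
python3 p.py .4007 .1809 .007 1.803 1
python3 - <<'E'
from h import *
from bench import ctrl
c=ctrl.camera("scene");crop(c,310,140,120,120,5,"pics/g13.png")
c=ctrl.camera("top");crop(c,220,160,120,100,6,"pics/f13.png")
E
```

```text
t 17.77 p [0.4062 0.1814 0.0719] psi 1.807 tilt [0.0009 0.0002] F [-0.1  0.7  0.1] op 0.693 q [ 0.15  0.11  2.05  0.    0.98 -0.08]
rot total 0.001
[ 0.015 -0.11   1.298] 0.001
```

View pics/g13.png

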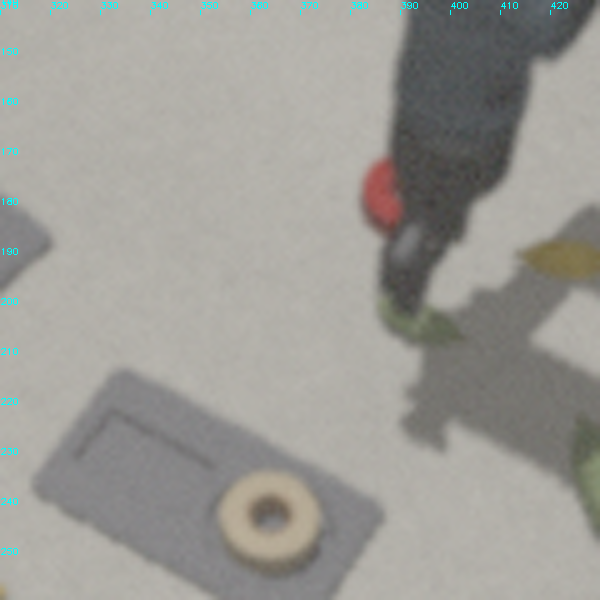

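View pics/f13.png

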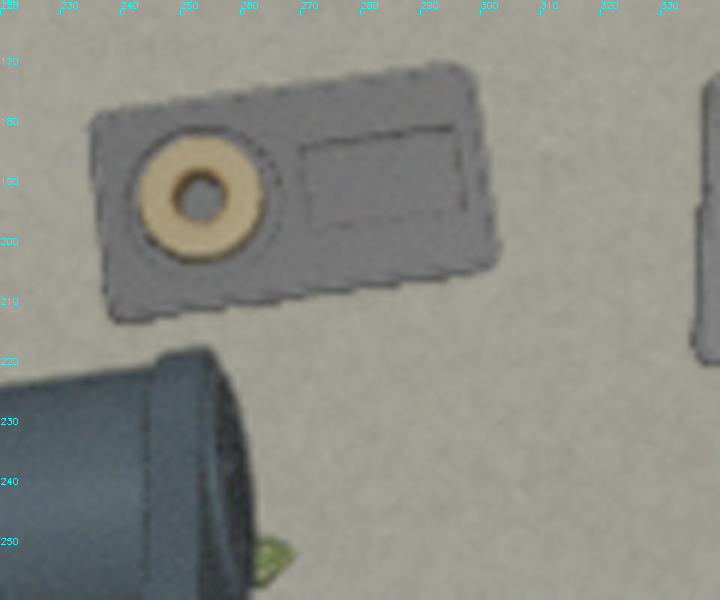

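Tape lies flat in its recess. Descending on the short pod.

Call:
{"method": "drive_tool", "body": {
  "deltas": [
    {"slide": [0.015, -0.08, 0.4], "delta_rot": [0, 0, 0], "hand": 0.7},
    {"slide": [0, 0, 0.5], "delta_rot": [0, 0, 0], "hand": 0.7},
    {"slide": [0, 0, 0.28], "delta_rot": [0, 0, 0], "hand": 0.7},
    {"slide": [0, 0, 0.1], "delta_rot": [0, 0, 0], "hand": 0.7},
    {"slide": [0, 0, 0], "delta_rot": [0, 0, 0], "hand": 0.7}
  ]
}}

```text
time_s: 18.5
eef_pos: [0.4036, 0.1814, 0.0078]
eef_rot: [-0.0, 0.619, 0.785, -0.0]
wrist_force: [-0.8, 0.2, 0.3]
opening: 0.698
```

```bash
python3 p.py .4007 .1809 .0075 1.803 1
python3 - <<'E'
from h import *
from bench import ctrl
c=ctrl.camera("scene");crop(c,340,140,100,90,7,"pics/g14.png")
c=pickle.load(open("top0.pkl","rb"));p=ray(c,253.1,192.4,.027);print(p,p[:2]-[.5862,.2045])
E
```

```text
t 18.5 p [0.4036 0.1814 0.0078] psi 1.806 tilt [-0.  0.] F [-0.8  0.2  0.3] op 0.698 q [ 0.15  0.25  2.07  0.    0.83 -0.08]
rot total 0.001
[ 0.003 -0.059  0.007] 0.001
[0.58456167 0.20326061 0.027     ] [-0.00163833 -0.00123939]
```

View pics/g14.png

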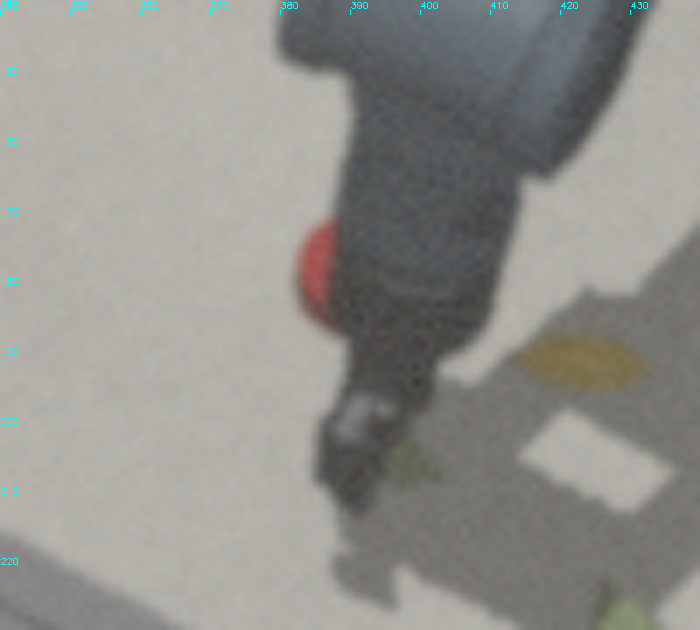

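Tape is 2 mm off the centre. The fingers straddle the short pod, so I'll nudge and grip.

Call:
{"method": "drive_tool", "body": {
  "deltas": [
    {"slide": [0, -0.05, 0], "delta_rot": [0, 0, 0], "hand": 0.5},
    {"slide": [0, 0, 0], "delta_rot": [0, 0, 0], "hand": 0},
    {"slide": [0, 0, 0], "delta_rot": [0, 0, 0], "hand": 0},
    {"slide": [0, 0, 0], "delta_rot": [0, 0, 0], "hand": 0},
    {"slide": [0, 0, 0], "delta_rot": [0, 0, 0], "hand": 0}
  ]
}}

```text
time_s: 19.18
eef_pos: [0.4011, 0.1809, 0.0085]
eef_rot: [0.0, 0.619, 0.785, 0.0]
wrist_force: [-1.2, -0.2, 5.2]
opening: 0.283
```

Call:
{"method": "drive_tool", "body": {
  "deltas": [
    {"slide": [0, 0, -0.1], "delta_rot": [0, 0, 0], "hand": 0},
    {"slide": [0, 0, -0.4], "delta_rot": [0, 0, 0], "hand": 0},
    {"slide": [0, 0, -0.4], "delta_rot": [0, 0, 0], "hand": 0},
    {"slide": [0, 0, 0], "delta_rot": [0, 0, 0], "hand": 0},
    {"slide": [0, 0, 0], "delta_rot": [0, 0, 0], "hand": 0}
  ]
}}

```text
time_s: 19.8
eef_pos: [0.4005, 0.1807, 0.0524]
eef_rot: [-0.0, 0.619, 0.785, -0.0]
wrist_force: [-0.1, 0.1, 0.0]
opening: 0.285
```

```bash
python3 p.py .5999 .1135 .05 1.721 5
python3 - <<'E'
from h import *
from bench import ctrl
c=ctrl.camera("scene");crop(c,340,140,100,90,7,"pics/g15.png")
E
```

```text
t 19.8 p [0.4005 0.1807 0.0524] psi 1.806 tilt [-0.0003 -0.    ] F [-0.1  0.1  0. ] op 0.285 q [ 0.15  0.14  2.07  0.    0.93 -0.08]
rot total 0.027
[-0.447  0.713  0.01 ] 0.005
[-0.435  0.72   0.01 ] 0.005
[-0.423  0.728  0.01 ] 0.005
[-0.41   0.735  0.01 ] 0.005
[-0.398  0.742  0.01 ] 0.005
```

View pics/g15.png

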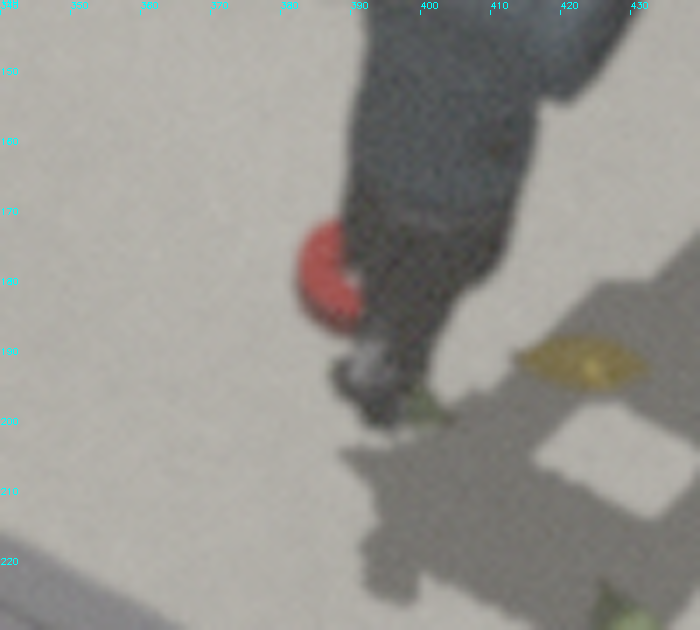

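Short pod held. Carrying.

Call:
{"method": "drive_tool", "body": {
  "deltas": [
    {"slide": [-0.38, 0.6, 0], "delta_rot": [0, 0, 0.005], "hand": 0},
    {"slide": [-0.435, 0.72, 0], "delta_rot": [0, 0, 0.005], "hand": 0},
    {"slide": [-0.42, 0.73, 0], "delta_rot": [0, 0, 0.005], "hand": 0},
    {"slide": [-0.41, 0.735, 0], "delta_rot": [0, 0, 0.005], "hand": 0},
    {"slide": [-0.3, 0.55, 0], "delta_rot": [0, 0, 0.005], "hand": 0}
  ]
}}

```text
time_s: 20.48
eef_pos: [0.5848, 0.1186, 0.0514]
eef_rot: [-0.001, 0.65, 0.76, -0.0]
wrist_force: [0.1, -0.4, 0.1]
opening: 0.283
```

Call:
{"method": "drive_tool", "body": {
  "deltas": [
    {"slide": [-0.15, 0.3, 0], "delta_rot": [0, 0, 0.002], "hand": 0},
    {"slide": [0, 0, 0.3], "delta_rot": [0, 0, 0], "hand": 0},
    {"slide": [0, 0, 0.3], "delta_rot": [0, 0, 0], "hand": 0},
    {"slide": [0, 0, 0], "delta_rot": [0, 0, 0], "hand": 0},
    {"slide": [0, 0, 0], "delta_rot": [0, 0, 0], "hand": 0}
  ]
}}

```text
time_s: 21.1
eef_pos: [0.5992, 0.1147, 0.0225]
eef_rot: [-0.0, 0.652, 0.758, -0.0]
wrist_force: [-0.3, -0.5, -0.1]
opening: 0.287
```

```bash
python3 p.py .5999 .1135 .0112 1.721 1
python3 - <<'E'
from h import *
from bench import ctrl
c=ctrl.camera("scene");crop(c,290,160,110,100,6,"pics/g16.png")
E
```

```text
t 21.1 p [0.5992 0.1147 0.0225] psi 1.722 tilt [-0.0008  0.    ] F [-0.3 -0.5 -0.1] op 0.287 q [-0.01  0.51  1.64  0.    0.99 -0.16]
rot total 0.0
[-0.026  0.009  0.226] 0.0
```

View pics/g16.png

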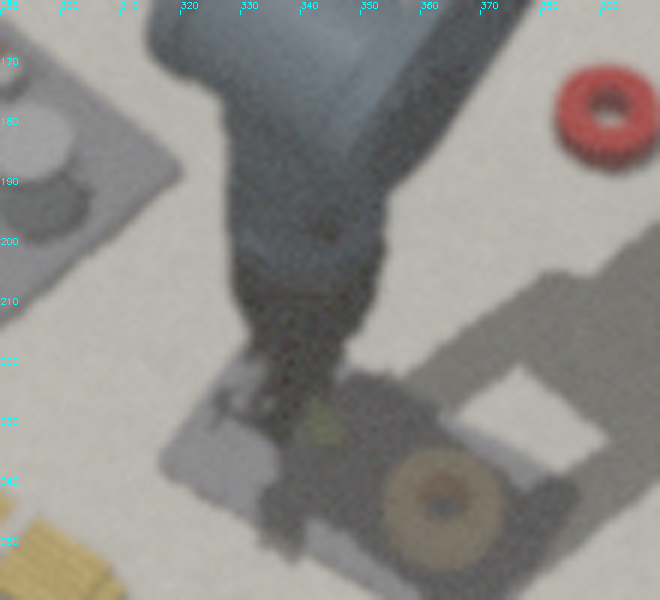

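Call:
{"method": "drive_tool", "body": {
  "deltas": [
    {"slide": [-0.025, 0, 0.1], "delta_rot": [0, 0, 0], "hand": 0},
    {"slide": [0, 0, 0.08], "delta_rot": [0, 0, 0], "hand": 0},
    {"slide": [0, 0, 0.03], "delta_rot": [0, 0, 0], "hand": 0},
    {"slide": [0, 0, 0], "delta_rot": [0, 0, 0], "hand": 0},
    {"slide": [0, 0, 0], "delta_rot": [0, 0, 0], "hand": 0}
  ]
}}

```text
time_s: 21.78
eef_pos: [0.6002, 0.1131, 0.0124]
eef_rot: [0.0, 0.652, 0.758, 0.0]
wrist_force: [0.2, 0.2, 0.1]
opening: 0.282
```

Call:
{"method": "drive_tool", "body": {
  "deltas": [
    {"slide": [0, 0, 0.02], "delta_rot": [0, 0, 0], "hand": 0},
    {"slide": [0, 0, 0], "delta_rot": [0, 0, 0], "hand": 0},
    {"slide": [0, 0, 0], "delta_rot": [0, 0, 0], "hand": 0.55},
    {"slide": [0, 0, 0], "delta_rot": [0, 0, 0], "hand": 0.55},
    {"slide": [0, 0, 0], "delta_rot": [0, 0, 0], "hand": 0.55}
  ]
}}

```text
time_s: 22.4
eef_pos: [0.6, 0.1131, 0.0112]
eef_rot: [-0.0, 0.652, 0.758, -0.0]
wrist_force: [-1.1, -0.9, -0.1]
opening: 0.548
```

Call:
{"method": "drive_tool", "body": {
  "deltas": [
    {"slide": [0, 0, -0.3], "delta_rot": [0, 0, 0], "hand": 0.55},
    {"slide": [0, 0, -0.8], "delta_rot": [0, 0, 0], "hand": 0.55},
    {"slide": [0, 0, -0.4], "delta_rot": [0, 0, 0], "hand": 0.8},
    {"slide": [0, 0, 0], "delta_rot": [0, 0, 0.05], "hand": 0.8},
    {"slide": [0, 0, 0], "delta_rot": [0, 0, 0.05], "hand": 0.8}
  ]
}}

```text
time_s: 23.02
eef_pos: [0.6004, 0.1131, 0.0874]
eef_rot: [0.0, 0.764, 0.645, 0.001]
wrist_force: [0.9, 0.1, -0.1]
opening: 0.8
```

```bash
python3 p.py .426 .3473 .08 .964 7
python3 - <<'E'
from h import *
from bench import ctrl
c=ctrl.camera("scene");crop(c,290,160,150,100,5,"pics/g17.png")
E
```

```text
t 23.02 p [0.6004 0.1131 0.0874] psi 1.402 tilt [ 0.0014 -0.    ] F [ 0.9  0.1 -0.1] op 0.8 q [-0.01  0.42  1.62  0.    1.1   0.16]
rot total 0.139
[ 0.576 -0.604  0.021] 0.02
[ 0.537 -0.639  0.021] 0.02
[ 0.496 -0.671  0.021] 0.02
[ 0.453 -0.701  0.021] 0.02
[ 0.408 -0.727  0.021] 0.02
[ 0.362 -0.752  0.021] 0.02
[ 0.314 -0.773  0.021] 0.02
```

View pics/g17.png

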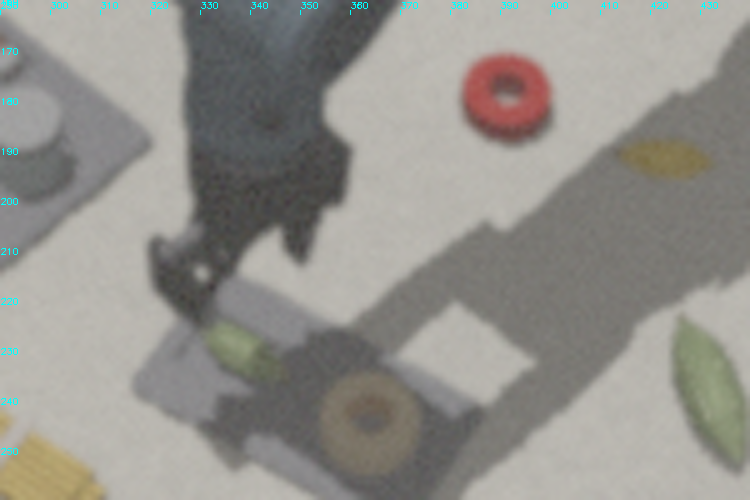

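Short pod is lying in its recess. On to the long pod.

Call:
{"method": "drive_tool", "body": {
  "deltas": [
    {"slide": [0.575, -0.605, 0], "delta_rot": [0, 0, 0.02], "hand": 0.9},
    {"slide": [0.535, -0.64, 0], "delta_rot": [0, 0, 0.02], "hand": 0.9},
    {"slide": [0.495, -0.67, 0], "delta_rot": [0, 0, 0.02], "hand": 0.9},
    {"slide": [0.455, -0.7, 0], "delta_rot": [0, 0, 0.02], "hand": 0.9},
    {"slide": [0.41, -0.725, 0], "delta_rot": [0, 0, 0.02], "hand": 0.9}
  ]
}}

```text
time_s: 23.7
eef_pos: [0.474, 0.2808, 0.0867]
eef_rot: [0.0, 0.854, 0.52, 0.0]
wrist_force: [0.6, 0.4, -0.0]
opening: 0.903
```

Call:
{"method": "drive_tool", "body": {
  "deltas": [
    {"slide": [0.36, -0.75, 0], "delta_rot": [0, 0, 0.02], "hand": 0.9},
    {"slide": [0.315, -0.77, 0], "delta_rot": [0, 0, 0.02], "hand": 0.9},
    {"slide": [0, 0, 0], "delta_rot": [0, 0, 0], "hand": 0.9},
    {"slide": [0, 0, 0], "delta_rot": [0, 0, 0], "hand": 0.9},
    {"slide": [0, 0, 0], "delta_rot": [0, 0, 0], "hand": 0.9}
  ]
}}

```text
time_s: 24.32
eef_pos: [0.4257, 0.3456, 0.0864]
eef_rot: [0.0, 0.885, 0.465, 0.0]
wrist_force: [-0.3, -0.4, -0.1]
opening: 0.902
```

```bash
python3 p.py .426 .3473 .0075 .964 1
python3 - <<'E'
from h import *
from bench import ctrl
c=ctrl.camera("scene");crop(c,380,170,100,100,6,"pics/g18.png")
c=ctrl.camera("top");crop(c,170,160,150,110,5,"pics/f18.png")
E
```

```text
t 24.32 p [0.4257 0.3456 0.0864] psi 0.967 tilt [0.0004 0.    ] F [-0.3 -0.4 -0.1] op 0.902 q [ 0.47  0.3   1.78 -0.    1.06  1.07]
rot total 0.001
[ 0.032 -0.014  1.579] 0.001
```

View pics/g18.png

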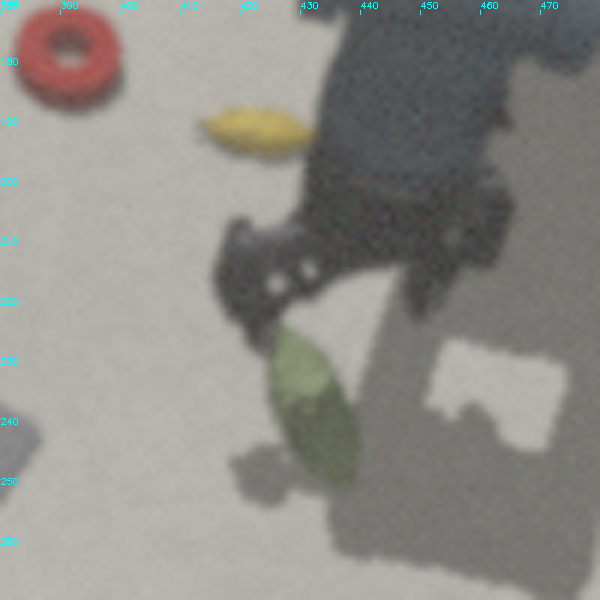

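View pics/f18.png

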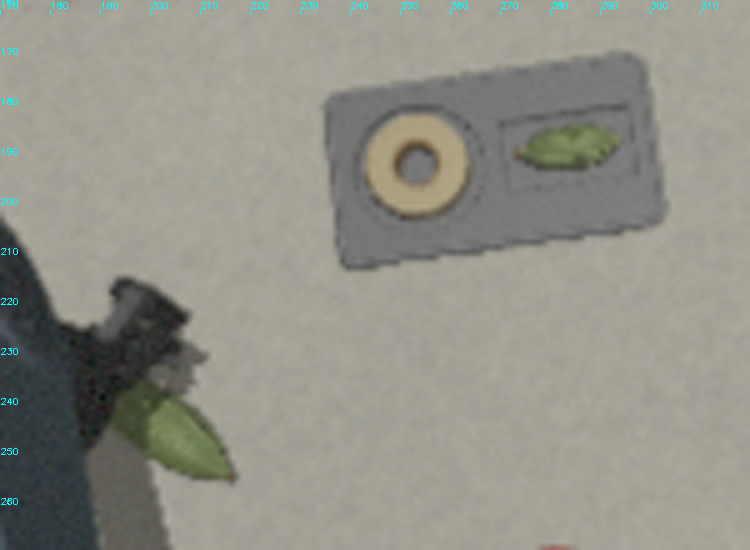

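Both small-tray items are in place. Long pod is between the fingers, so I'll descend and grip.

Call:
{"method": "drive_tool", "body": {
  "deltas": [
    {"slide": [0.03, -0.015, 0.5], "delta_rot": [0, 0, 0], "hand": 0.9},
    {"slide": [0, 0, 0.6], "delta_rot": [0, 0, 0], "hand": 0.9},
    {"slide": [0, 0, 0.35], "delta_rot": [0, 0, 0], "hand": 0.9},
    {"slide": [0, 0, 0.12], "delta_rot": [0, 0, 0], "hand": 0.9},
    {"slide": [0, 0, 0], "delta_rot": [0, 0, 0], "hand": 0.6}
  ]
}}

```text
time_s: 25.05
eef_pos: [0.4254, 0.3479, 0.0079]
eef_rot: [-0.0, 0.885, 0.465, 0.0]
wrist_force: [0.3, -0.1, 0.4]
opening: 0.71
```

Call:
{"method": "drive_tool", "body": {
  "deltas": [
    {"slide": [0, 0, 0], "delta_rot": [0, 0, 0], "hand": 0},
    {"slide": [0, 0, 0], "delta_rot": [0, 0, 0], "hand": 0},
    {"slide": [0, 0, 0], "delta_rot": [0, 0, 0], "hand": 0},
    {"slide": [0, 0, 0], "delta_rot": [0, 0, 0], "hand": 0},
    {"slide": [0, 0, 0], "delta_rot": [0, 0, 0], "hand": 0}
  ]
}}

```text
time_s: 25.68
eef_pos: [0.4262, 0.3486, 0.0091]
eef_rot: [0.0, 0.885, 0.465, 0.001]
wrist_force: [-0.6, -0.6, 6.0]
opening: 0.431
```

Call:
{"method": "drive_tool", "body": {
  "deltas": [
    {"slide": [0, 0, -0.1], "delta_rot": [0, 0, 0], "hand": 0},
    {"slide": [0, 0, -0.5], "delta_rot": [0, 0, 0], "hand": 0},
    {"slide": [0, 0, -0.7], "delta_rot": [0, 0, 0], "hand": 0},
    {"slide": [0, 0, -0.5], "delta_rot": [0, 0, 0], "hand": 0},
    {"slide": [0, 0, -0.1], "delta_rot": [0, 0, 0], "hand": 0}
  ]
}}

```text
time_s: 26.3
eef_pos: [0.4261, 0.3486, 0.1047]
eef_rot: [0.0, 0.885, 0.465, 0.002]
wrist_force: [-0.6, -0.6, -0.7]
opening: 0.431
```

```bash
python3 p.py .6123 -.2114 .105 1.526 14
python3 - <<'E'
from h import *
from bench import ctrl
c=ctrl.camera("scene");crop(c,380,150,100,100,6,"pics/g19.png")
E
```

```text
t 26.3 p [0.4261 0.3486 0.1047] psi 0.967 tilt [0.0031 0.0016] F [-0.6 -0.6 -0.7] op 0.431 q [0.47 0.27 1.77 0.   1.09 1.07]
rot total -0.178
[-0.508  0.673 -0.   ] -0.013
[-0.534  0.652 -0.   ] -0.013
[-0.56  0.63 -0.  ] -0.013
[-0.584  0.608 -0.   ] -0.013
[-0.608  0.584 -0.   ] -0.013
[-0.631  0.559 -0.   ] -0.013
[-0.653  0.533 -0.   ] -0.013
[-0.674  0.507 -0.   ] -0.013
[-0.693  0.48  -0.   ] -0.013
[-0.712  0.452 -0.   ] -0.013
[-0.729  0.423 -0.   ] -0.013
[-0.746  0.393 -0.   ] -0.013
[-0.761  0.363 -0.   ] -0.013
[-0.775  0.333 -0.   ] -0.013
```

View pics/g19.png

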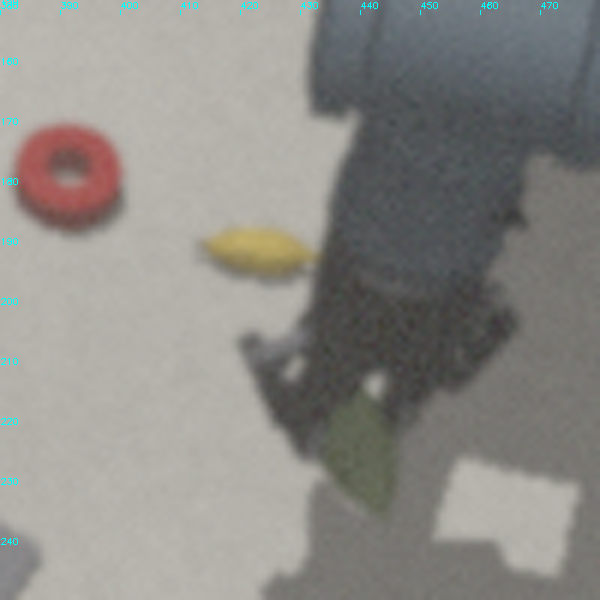

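Long pod held. Carrying it across, clear above the jar.

Call:
{"method": "drive_tool", "body": {
  "deltas": [
    {"slide": [-0.5, 0.67, 0], "delta_rot": [0, 0, -0.013], "hand": 0},
    {"slide": [-0.535, 0.65, 0], "delta_rot": [0, 0, -0.013], "hand": 0},
    {"slide": [-0.56, 0.63, 0], "delta_rot": [0, 0, -0.013], "hand": 0},
    {"slide": [-0.585, 0.61, 0], "delta_rot": [0, 0, -0.013], "hand": 0},
    {"slide": [-0.61, 0.585, 0], "delta_rot": [0, 0, -0.013], "hand": 0}
  ]
}}

```text
time_s: 26.98
eef_pos: [0.4912, 0.147, 0.1012]
eef_rot: [-0.001, 0.833, 0.553, -0.001]
wrist_force: [-0.1, 0.2, -1.5]
opening: 0.428
```

Call:
{"method": "drive_tool", "body": {
  "deltas": [
    {"slide": [-0.63, 0.56, 0], "delta_rot": [0, 0, -0.013], "hand": 0},
    {"slide": [-0.655, 0.535, 0], "delta_rot": [0, 0, -0.013], "hand": 0},
    {"slide": [-0.675, 0.505, 0], "delta_rot": [0, 0, -0.013], "hand": 0},
    {"slide": [-0.695, 0.48, 0], "delta_rot": [0, 0, -0.013], "hand": 0},
    {"slide": [-0.71, 0.45, 0], "delta_rot": [0, 0, -0.013], "hand": 0}
  ]
}}

```text
time_s: 27.6
eef_pos: [0.5589, -0.0524, 0.101]
eef_rot: [-0.001, 0.772, 0.635, -0.001]
wrist_force: [0.8, 0.1, -0.2]
opening: 0.433
```

Call:
{"method": "drive_tool", "body": {
  "deltas": [
    {"slide": [-0.73, 0.425, 0], "delta_rot": [0, 0, -0.013], "hand": 0},
    {"slide": [-0.745, 0.395, 0], "delta_rot": [0, 0, -0.013], "hand": 0},
    {"slide": [-0.76, 0.365, 0], "delta_rot": [0, 0, -0.013], "hand": 0},
    {"slide": [-0.5, 0.22, 0], "delta_rot": [0, 0, -0.009], "hand": 0},
    {"slide": [-0.2, 0.08, 0], "delta_rot": [0, 0, 0], "hand": 0}
  ]
}}

```text
time_s: 28.22
eef_pos: [0.6131, -0.2079, 0.1009]
eef_rot: [-0.001, 0.723, 0.691, -0.0]
wrist_force: [-0.5, 1.1, -0.3]
opening: 0.432
```

```bash
python3 p.py .6123 -.2114 .03 1.526 1
```

```text
t 28.23 p [ 0.6131 -0.2079  0.1009] psi 1.525 tilt [-0.0023  0.0012] F [-0.5  1.1 -0.3] op 0.432 q [-0.51  0.47  1.51 -0.    1.16 -0.46]
rot total -0.0
[-0.071 -0.013  1.417] -0.0
```

Call:
{"method": "drive_tool", "body": {
  "deltas": [
    {"slide": [-0.05, 0, 0.4], "delta_rot": [0, 0, 0], "hand": 0},
    {"slide": [0, 0, 0.6], "delta_rot": [0, 0, 0], "hand": 0},
    {"slide": [0, 0, 0.42], "delta_rot": [0, 0, 0], "hand": 0},
    {"slide": [0, 0, 0], "delta_rot": [0, 0, 0], "hand": 0},
    {"slide": [0, 0, 0], "delta_rot": [0, 0, 0], "hand": 0}
  ]
}}

```text
time_s: 28.85
eef_pos: [0.6142, -0.2091, 0.0323]
eef_rot: [0.0, 0.722, 0.691, 0.0]
wrist_force: [-0.5, -0.0, 0.6]
opening: 0.429
```

```bash
python3 p.py .6123 -.2114 .0118 1.526 1
python3 - <<'E'
from h import *
from bench import ctrl
c=ctrl.camera("scene");crop(c,220,110,120,110,6,"pics/g20.png")
E
```

```text
t 28.85 p [ 0.6142 -0.2091  0.0323] psi 1.527 tilt [ 0.0006 -0.0003] F [-0.5 -0.   0.6] op 0.429 q [-0.51  0.57  1.53  0.    1.05 -0.47]
rot total 0.0
[-0.048 -0.035  0.409] 0.0
```

View pics/g20.png

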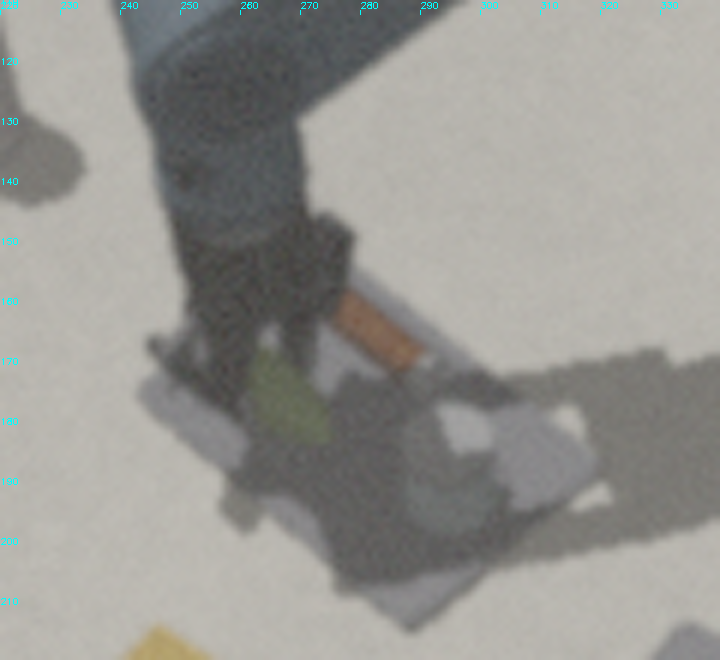

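Call:
{"method": "drive_tool", "body": {
  "deltas": [
    {"slide": [-0.045, -0.035, 0.2], "delta_rot": [0, 0, 0], "hand": 0},
    {"slide": [0, 0, 0.12], "delta_rot": [0, 0, 0], "hand": 0},
    {"slide": [0, 0, 0.05], "delta_rot": [0, 0, 0], "hand": 0},
    {"slide": [0, 0, 0], "delta_rot": [0, 0, 0], "hand": 0},
    {"slide": [0, 0, 0], "delta_rot": [0, 0, 0], "hand": 0}
  ]
}}

```text
time_s: 29.52
eef_pos: [0.612, -0.2116, 0.0134]
eef_rot: [0.0, 0.723, 0.691, 0.0]
wrist_force: [-0.7, -0.3, -0.6]
opening: 0.428
```

Call:
{"method": "drive_tool", "body": {
  "deltas": [
    {"slide": [0, 0, 0.025], "delta_rot": [0, 0, 0], "hand": 0},
    {"slide": [0, 0, 0], "delta_rot": [0, 0, 0], "hand": 0},
    {"slide": [0, 0, 0], "delta_rot": [0, 0, 0], "hand": 0.65},
    {"slide": [0, 0, 0], "delta_rot": [0, 0, 0], "hand": 0.65},
    {"slide": [0, 0, 0], "delta_rot": [0, 0, 0], "hand": 0.65}
  ]
}}

```text
time_s: 30.15
eef_pos: [0.6119, -0.2115, 0.0121]
eef_rot: [-0.0, 0.723, 0.691, 0.0]
wrist_force: [0.1, 0.3, 0.6]
opening: 0.651
```

Call:
{"method": "drive_tool", "body": {
  "deltas": [
    {"slide": [0, 0, -0.3], "delta_rot": [0, 0, 0], "hand": 0.65},
    {"slide": [0, 0, -0.8], "delta_rot": [0, 0, 0], "hand": 0.65},
    {"slide": [0, 0, -0.8], "delta_rot": [0, 0, 0], "hand": 0.65},
    {"slide": [0, 0, -0.8], "delta_rot": [0, 0, 0], "hand": 0.65},
    {"slide": [0, -0.8, 0], "delta_rot": [0, 0, 0], "hand": 0.65}
  ]
}}

```text
time_s: 30.78
eef_pos: [0.5759, -0.2117, 0.1533]
eef_rot: [0.006, 0.722, 0.692, 0.002]
wrist_force: [-0.2, -0.1, -0.4]
opening: 0.65
```

Call:
{"method": "drive_tool", "body": {
  "deltas": [
    {"slide": [0, -0.9, 0], "delta_rot": [0, 0, 0], "hand": 0.65},
    {"slide": [0, -0.9, 0], "delta_rot": [0, 0, 0], "hand": 0.65},
    {"slide": [0, -0.9, 0], "delta_rot": [0, 0, 0], "hand": 0.65},
    {"slide": [0, -0.6, 0], "delta_rot": [0, 0, 0], "hand": 0.65},
    {"slide": [0, 0, 0], "delta_rot": [0, 0, 0], "hand": 0.65}
  ]
}}

```text
time_s: 31.4
eef_pos: [0.406, -0.2024, 0.148]
eef_rot: [0.001, 0.723, 0.691, -0.0]
wrist_force: [0.8, 0.0, 0.7]
opening: 0.645
```

```bash
python3 p.py
python3 - <<'E'
from h import *
from bench import ctrl
c=ctrl.camera("top");crop(c,220,150,200,90,4,"pics/f21.png");pickle.dump(c,open("topE.pkl","wb"))
c=ctrl.camera("scene");crop(c,220,110,180,150,4,"pics/g21.png")
E
```

```text
t 31.4 p [ 0.406  -0.2024  0.148 ] psi 1.525 tilt [ 0.0008 -0.0008] F [0.8 0.  0.7] op 0.645 q [-0.73  0.    1.98 -0.    1.16 -0.68]
```

View pics/f21.png

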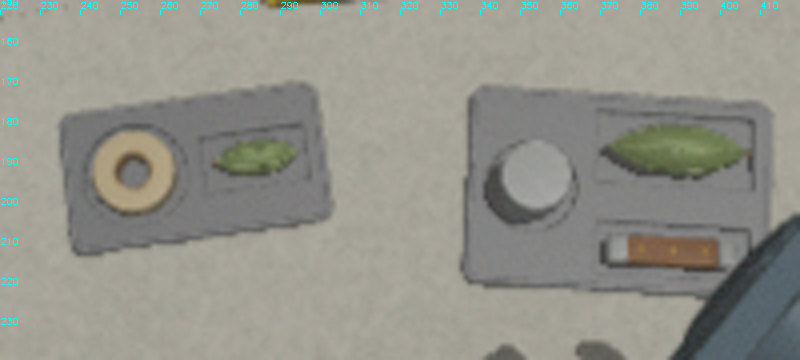

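View pics/g21.png

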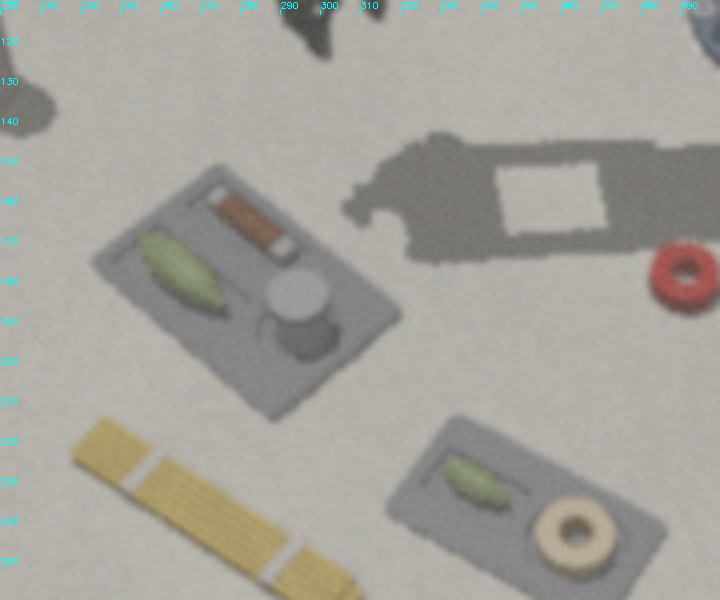

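All five are in their recesses. A final numeric check, in tray frames:

```bash
python3 - <<'E' | tail -8
from m import *
def chk(n,t,p,r):
    d=p[:2]-t[:2];s,c_=np.sin(t[2]),np.cos(t[2]);print(n,'err mm',(1000*(np.array([c_*d[0]+s*d[1],-s*d[0]+c_*d[1]])-r)).round(1))
G=lambda x,y:(220+x/4-.4,150+y/4-.4)
a,b=ray(c,*G(600,152),.022),ray(c,*G(751,153),.022);chk('long',large,(a+b)/2,(.035,-.042));print(np.arctan2(*(b-a)[:2])-0,large[2])
a,b=ray(c,*G(212,164),.016),ray(c,*G(299,152),.016);chk('short',small,(a+b)/2,(0,-.046))
chk('knife',large,ray(c,387.4,212.4,.021),(-.044,-.042))
chk('jar',large,ray(c,*G(536.5,175),.059),(0,.068));chk('tape',small,ray(c,*G(133.5,172),.027),(0,.046))
from bench import ctrl
o=ctrl.get_obs();print(o["time_s"],abs(o["dq"]).max())
E
```

```text
-> tape [0.5862 0.2045]
long err mm [-4.5  2.2]
3.129937785202922 -0.04517447460744421
short err mm [-1.  -0.6]
knife err mm [-2.2  3.1]
jar err mm [-2.2  0.8]
tape err mm [-2.4 -0.5]
31.5 0.023629017972431887
```

```bash
python3 -c "
from bench import ctrl
print(ctrl.hand_in())"
```

```text
the job is handed in; nothing more can be done
None
```

I placed all five things in their recesses and handed the job in at about 31.5 s of the 128 s limit. The hand-in gave no verdict.

In the last top-camera picture, each thing measured this far from its recess centre along the tray axes. The limit is 12 mm, and camera calibration adds about 2 mm of uncertainty:

| Thing | Offset along tray x (mm) | Offset along tray y (mm) |
|---|---|---|
| Long pod | -4.5 | +2.2 |
| Knife | -2.2 | +3.1 |
| Jar | -2.2 | +0.8 |
| Short pod | -1.0 | -0.6 |
| Tape | -2.4 | -0.5 |

- **Knife:** its y offset comes from an earlier picture, because the arm hid one end in the last one. When I lowered it, it touched down about 1.4 mm higher than I expected, with a wrist force of about 14 N. It looked flat in later pictures.
- **Level and alignment:** both views show all five lying or standing properly in their recesses. I judged tilt and height by eye, since the cameras give no depth.
- **Bystanders:** the planned paths stayed clear of the flask, mug and sticks, and I saw no contact with them. I did not measure their positions again at the end.
- **Robot:** at hand-in the gripper was about 15 cm above the table, clear of everything.

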